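# Swap the module in the spring-jaw test fixture

## Task

Change over the test fixture: take the finished module (green dot) out of the spring jaws and lay it flat in the tray with the pink foam, then load the waiting module (white dot) in its place, level, centred and held under the lips of both jaws, with its gold contact edge at the fixed jaw. A module goes in or out tilted, its rear edge in the sprung jaw's groove pushing that jaw back until the contact edge clears the fixed jaw. Leave the other things on the bench where they are.

Things in the scene. Friction and masses are not known exactly. Their poses are not given: they have to be found in the camera images.
- tested_housing (a point): Centre of the metal housing of the finished module (green dot), at first clamped in the fixture. A module is a board 90 x 56 x 3 mm (its x, y, z) with a housing 40 x 30 x 18 mm on its middle, 90 g. The point is 12 mm above the underside, 9 mm below the housing's top. z up, +x toward the edge with gold contacts. Grasp the housing across its 30 mm (y); parts beside it are under 6 mm high.
- next_housing (a point): The same point and axes of the waiting module: same shape, white dot on the housing, lying flat on the bench, housing up.
- next_contacts (a point): Middle of the waiting module's gold contact edge, 45 mm along its +x from its centre, half-way through the board's thickness.
- seat (a point): Fixture (dark base 190 x 84 mm, blue jaws, fixed to the bench): centre of a clamped module's underside, 34 mm above the bench. x points from the sprung jaw (robot's side) to the fixed jaw, z up; a clamped module's axes lie along these. The base reaches 107 mm to -x, 83 mm to +x; between the jaws nothing stands above this point.
- fixed_lip (a point): Mouth of the fixed jaw's groove, at seat x = +39 mm, seat level; its back is at x = +45 mm, where the dark contact head stands up to 36 mm above the seat. Groove 70 mm wide (y), open ends. Ledge level with the seat (front chamfered 2 mm), lip 6 mm deep above it; the lip's underside slopes from 9 mm above the ledge at the mouth to 5 mm at the back; top of lip 13 mm up.
- sprung_jaw (a joint): Travel of the sprung jaw (m). Groove as in the fixed jaw, mirrored; jaw top 13 mm above the seat; groove back at seat x = -45 mm minus the joint value. 0: clamped on a module; -0.004: empty; +0.014: fully back. Its spring presses to +x with 2.7 N at -0.004, 8.5 N at +0.014. A level module clears the fixed lip at 0.007 or more.
- tray_floor (a point): Centre of the pink foam floor of the dark tray, 8 mm above the bench; foam 106 mm along x by 144 mm along y, walls 4 mm thick standing 12 mm above the foam. Tray fixed to the bench.
- parts_case: Obstacle: grey compartment case, fixed, 124 mm (x) by 190 mm (y) by 38 mm high, origin under its middle. Its open lid stands on the +x long edge (60 mm from the origin), leaning a little outward, 150 mm high over the case's full length.
- drawer_unit: Obstacle: blue drawer cabinet, fixed, 169 mm (x) by 226 mm (y) by 171 mm high, origin under its middle, with a drawer part-way out on the side that faces the case. Behind the tray and the waiting module, away from the robot, a shelf table overhangs at 150 to 260 mm height, at least 55 mm farther out than the modules' places.
- flux_mid (a point): Bystander: brown bottle with black cap, upright, 30 mm wide, 73 mm high; the point is at its middle.
- reel_mid (a point): Bystander: green-flanged solder reel, 48 mm wide, 40 mm high; point at its middle.
- driver_mid (a point): Bystander: red screwdriver lying along its y axis, 154 mm long, 16 mm thick; point in its handle.
- sink_mid (a point): Bystander: finned heat sink 40 x 40 x 20 mm; point at its middle.
- stick_mid (a point): Bystander: blue USB stick 18 x 50 x 8 mm lying along its y axis; point at its middle.

How it is judged:
By the outcome, as a careful person would: the job done as asked, in the order asked, and still so for the second after the job is handed in, with the robot touching nothing.
It also fails if it takes over 67 s, if anything falls off the work surface, if the arm or the gripper's body presses on something with over 40 N, if the wrist force passes 120 N, or if a joint passes its speed limit or range.

## Robot

A 7-joint arm with a two-finger parallel gripper is mounted at the origin on a cart in front of the work surface, level with it; the furniture and walls round the work are solid. World frame = base frame: x ahead of the robot, y to its left, z up, the work surface at z = 0. Lengths are in mm, angles in rad, forces in N, time in s.
With the tool pointing down it reaches from about 350 to 900 mm from the base axis. Payload 19.9 kg.
Tool frame: the origin (TCP) lies at the very end of the fingers, on their centre line; the grasp point (between the pads) lies 19 mm behind it (grip_point_offset is the distance from the TCP to the grasp point, in mm); z points along the fingers, y is the line along which they close (so a half turn about z gives the same grasp; the last joint's range is limited). The gripper opens to 85 mm and grips with 20 to 120 N. Pads are 22 mm wide; open, the fingers measure 114 mm over their backs; the gripper's body (76 mm by 85 mm) begins 54 mm behind the grasp point. The pads swing forward as they close: fully open they stand 13 mm farther back than shut.
Start: joints at [1.113, 0.417, -0.01, 1.614, 0.005, 1.111, -0.053], TCP at [253.016, -571.476, 231.26] pointing down, gripper open.
Joint ranges: [-2.81, 2.81], [-0.39, 2.02], [-1.27, 1.25], [0.06, 2.57], [-1.19, 4.33], [0.19, 2], [-2.82, 2.82]. Speed limits (rad/s): [1.89, 1.89, 2.39, 2.39, 3.01, 3.01, 3.01].

## Interface

Orientations are given as a 3x3 rotation matrix whose columns are the frame's x, y, z axes.
In Python, from bench import sense, capture, close_job, grip_point_offset gives the robot as it stands. The module is installed in compiled form; this text tells all that it offers.
- The arm moves only by the shell command python3 -m handwheel 'ROWS' [FORCE]. ROWS is JSON, a list of rows, each a list of 3 entries, a list of its own where there are three numbers: the shift along the tool's x, y, z in cm, then the turn about the tool's z in rad, then the closure in counts, from 0 (fully open) to 255 (shut). A call has 1 to 12 rows; each row shifts and turns the commanded pose from where the row before left it, along the tool's axes as they then stand; what a row does not reach is not made up. A row lasts 1/12 s, in which the tool goes at most 41.7 mm and 7.16 degrees, less where a joint would pass 70% of its speed; a pose out of reach is approached as far as the arm can. A call with a gripper value outside its range is refused whole. The fingers move at their own pace and stop on an object; FORCE is the grip in N (left out, the last holds). Time passes only in rows, so rows that do not move let the fingers close. It gives the time, the measured TCP pose, the force, the opening and the grip force at its end, in the units of the state.
- sense(): the state, without advancing time (a new reading comes with each control period).
- capture(name): name is "side" or "top"; returns a dict with "image" (420x560x3 uint8, red, green, blue), "range_z" (420x560 float32, mm along the optical axis (not along the pixel's ray), 0 where there is no reading), "K" (3x3 intrinsics, pixels), "xyz" and "orientation" of the camera in the world. Camera axes: x right, y up, looking along -z (the intrinsics and any distortion apply to the point x, -y, -z); pixel columns grow to the right and rows downward; lengths in mm; the calibration is good to about 2 mm. A picture is of the moment at which its call begins.
- close_job(): hands the job in; it is judged then, once.
The state is a dict: "clock": time; "joint_positions": joint angles; "qd": joint speeds; "effort": joint torques, N m; "tool_pos": TCP position; "tool_rot": TCP orientation; "ft_force": force on the tool from outside, world axes, zero at the start; "ft_torque": the same for the moment, N m; "opening": finger opening in mm; "gripper_force": force on a finger pad.
Only numpy, scipy, OpenCV 4.12 (cv2) and the standard library are available. Lean on these libraries where they do the work, as an engineer would, in place of code of your own. Each camera call takes 0.05 s, during which the arm holds its last target. There are 200 camera calls.

## Working session

There is one attempt and no reset: what is moved stays moved. The work goes in short steps, Python scripts to look and compute and a shell command to move; the robot and the scene stay as the last step left them, time stands still between calls to the robot, and variables do not carry over. Pictures are saved under pics/ and viewed, at most 10 in all, crops included, and the job is handed in when it is done.

```bash
mkdir -p pics; cat > h.py <<'E'
import numpy as np, cv2
from bench import sense, capture, close_job, grip_point_offset
def cast(c,u,v,z):
    K=np.array(c["K"]);R=np.array(c["orientation"]);o=np.array(c["xyz"])
    d=R@(np.array([1,-1,-1])*(np.linalg.inv(K)@[u,v,1]))
    return o+d*(z-o[2])/d[2]
def cloud(c):
    K=np.array(c["K"]);R=np.array(c["orientation"]);o=np.array(c["xyz"])
    v,u=np.mgrid[:420,:560];r=c["range_z"]
    p=np.stack([(u-K[0,2])/K[0,0]*r,-(v-K[1,2])/K[1,1]*r,-r],-1)
    P=p@R.T+o;P[r==0]=np.nan
    return P
def save(c,n): cv2.imwrite(f"pics/{n}.png",c["image"][:,:,::-1])
E
python3 - <<'E'
from h import *
for n in("top","side"):
    c=capture(n);save(c,n+"0");print(n,c["xyz"],np.round(c["orientation"],3).tolist(),np.round(c["K"],1).tolist(),[k for k in c])
    np.savez(n+"0.npz",**{k:c[k] for k in("image","range_z","K","xyz","orientation")})
s=sense();print({k:np.round(s[k],3).tolist() for k in s},grip_point_offset)
E
```

```text
top [ 464.16076027 -119.28562016 1102.86294014] [[-0.021, 0.997, -0.075], [-1.0, -0.023, -0.016], [-0.017, 0.075, 0.997]] [[390.4, 0.0, 277.4], [0.0, 390.4, 209.8], [0.0, 0.0, 1.0]] ['image', 'range_z', 'K', 'xyz', 'orientation']
side [358.93605881 860.70419956 497.32597922] [[-0.982, 0.083, -0.172], [-0.191, -0.384, 0.903], [0.009, 0.92, 0.393]] [[428.9, 0.0, 277.9], [0.0, 428.9, 211.7], [0.0, 0.0, 1.0]] ['image', 'range_z', 'K', 'xyz', 'orientation']
{'clock': 0.1, 'joint_positions': [1.113, 0.418, -0.01, 1.614, 0.005, 1.111, -0.053], 'qd': [0.0, -0.001, 0.001, -0.001, 0.0, 0.001, -0.002], 'effort': [0.001, -86.583, 0.68, -43.564, 0.019, 0.005, -0.0], 'tool_pos': [252.899, -571.221, 230.733], 'tool_rot': [[0.914, 0.405, -0.0], [0.405, -0.914, 0.001], [-0.0, -0.001, -1.0]], 'ft_force': [0.421, -0.351, -0.363], 'ft_torque': [0.043, -0.023, 0.022], 'gripper_force': 0.0, 'opening': 84.868} 18.700000000000003
```

View pics/top0.png

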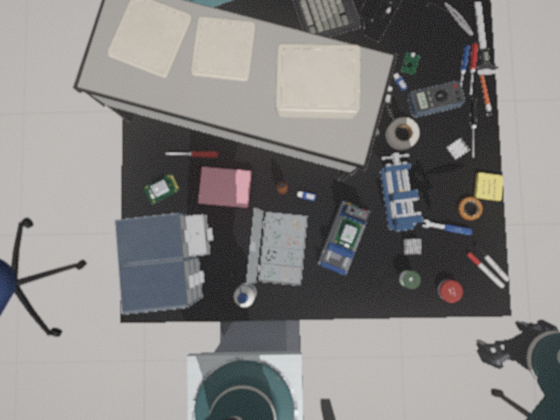

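View pics/side0.png

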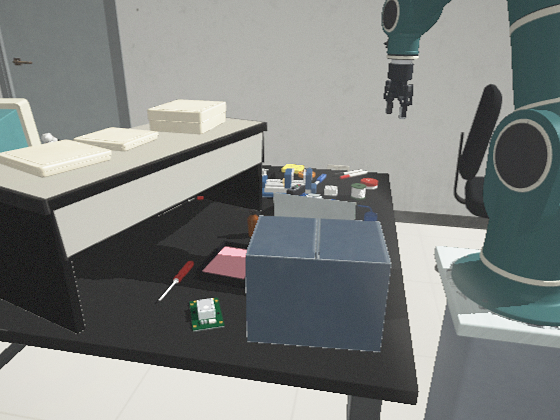

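The top view (robot at the bottom, +x up, +y left) shows the fixture at about (345,238), the pink tray at (225,187) and the waiting module at (161,189). The case is at (278,247) and the cabinet at (160,262). The side view shows the waiting module at (206,313).

```bash
python3 - <<'E'
from h import *
c=dict(np.load("top0.npz"));im=c["image"];P=cloud(c)
def crop(x0,y0,w,h,f): return cv2.resize(im[y0:y0+h,x0:x0+w],None,fx=f,fy=f,interpolation=cv2.INTER_CUBIC)
a=crop(312,193,66,88,6);b=crop(130,160,66,88,6)
cv2.imwrite("pics/m.png",np.hstack([a,b])[:,:,::-1])
hsv=cv2.cvtColor(im,cv2.COLOR_RGB2HSV)
def masks(name,lo,hi,box,z):
    m=cv2.inRange(hsv,np.array(lo),np.array(hi));k=np.zeros_like(m);x0,y0,x1,y1=box;k[y0:y1,x0:x1]=m[y0:y1,x0:x1]
    cs,_=cv2.findContours(k,cv2.RETR_EXTERNAL,cv2.CHAIN_APPROX_NONE);q=max(cs,key=cv2.contourArea)
    w=np.array([cast(c,u,v,z)[:2] for u,v in q[:,0]],np.float32)
    print(name,cv2.boundingRect(q),len(q),cv2.contourArea(q),cv2.minAreaRect(w))
masks("pink",(150,40,60),(179,255,255),(190,160,260,215),8)
masks("pink2",(0,40,60),(10,255,255),(190,160,260,215),8)
masks("nextgreen",(40,60,25),(90,255,255),(140,170,185,210),3)
masks("nexthous",(0,0,110),(179,80,255),(140,170,185,210),21)
masks("fixgreen",(40,60,25),(90,255,255),(320,205,370,270),37)
masks("fixhous",(0,0,110),(179,70,255),(335,218,362,250),55)
masks("fixblue",(100,80,40),(130,255,255),(315,195,372,280),36)
# heights map around
for n,(x0,y0,x1,y1) in dict(fix=(318,198,372,280),nxt=(144,174,180,204)).items():
    print(n);print(np.round(P[y0:y1:3,x0:x1:3,2]).astype(int) if n=="fix" else np.round(P[y0:y1:2,x0:x1:2,2]).astype(int))
E
```

```text
pink (197, 166, 56, 43) 174 1931.0 ((616.145263671875, 46.046695709228516), (147.8285675048828, 112.90296173095703), 83.49810791015625)
pink2 (239, 207, 1, 1) 1 0.0 ((557.0460815429688, 5.687469482421875), (0.0, 0.0), 0.0)
nextgreen (155, 175, 21, 27) 74 127.0 ((609.5616455078125, 211.50860595703125), (46.91371154785156, 80.36014556884766), 67.66841125488281)
nexthous (149, 180, 21, 20) 54 233.0 ((611.3497924804688, 232.062255859375), (38.28224182128906, 57.45928955078125), 25.55427360534668)
fixgreen (335, 218, 26, 31) 121 131.5 ((477.29449462890625, -292.6832275390625), (52.42461013793945, 74.58582305908203), 65.03929901123047)
fixhous (339, 224, 19, 25) 61 243.5 ((469.34930419921875, -289.05816650390625), (35.17703628540039, 58.99288558959961), 65.00273895263672)
fixblue (327, 242, 27, 17) 60 187.0 ((431.3537292480469, -272.10003662109375), (73.50823974609375, 22.779277801513672), 65.51017761230469)
fix
[[ 1  0  3  0  0  0 -1  1 -2 -1 -1 -2 -4  0 -2 -1 -2 -4]
 [-2  0  1  0 -1 -4  0 -3 12 12  0 -3  0 -4  0  2  0 -2]
 [ 1 -2  0 -4 -2 -1  0 -2 13 49 71 13  0 -3 -1  2 -1  0]
 [ 0  0 -
[... 6647 characters left out ...]
        2                    0                    0
                     0                    0                    0
                     0                   -2                    0
                    -1                   -2                    3]
 [                   1                   -2                    1
                    -3                    2                    1
                     3                   -3                   -3
                     1                   -2                   -4
                     1                    1                    1
                    -3                    2                   -2]]<stdin>:21: RuntimeWarning: invalid value encountered in cast
```

View pics/m.png

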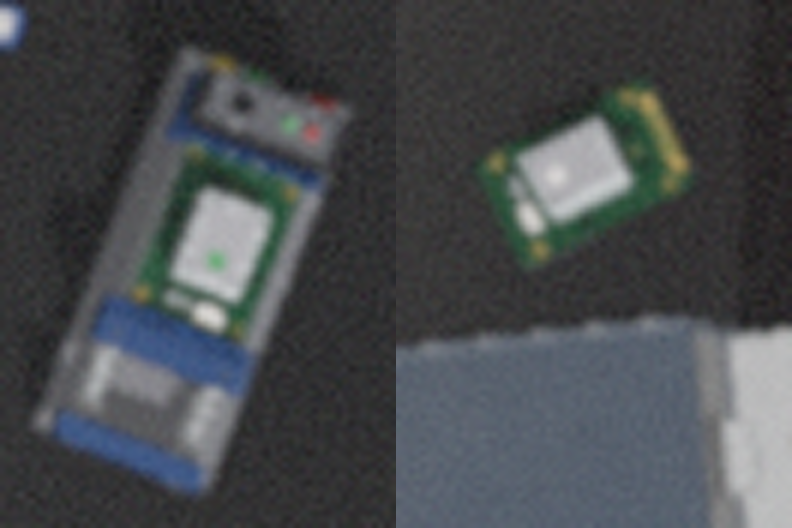

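The left crop shows the clamped module. Its housing corners are at about (212,185), (275,205), (235,302) and (170,280), with the sprung jaw at the bottom and the contact head at the top. The right crop shows the waiting module, with housing corners at (517,153), (598,115), (634,187) and (558,223) and the gold edge at (668,130), to the upper right.

```bash
cat >> h.py <<'E'
def to(target,yaw):
    "tool-frame shift (cm) and turn needed to reach TCP target / tool-x yaw (deg)"
    s=sense();R=np.array(s["tool_rot"]);d=R.T@(np.array(target)-s["tool_pos"])/10
    y0=np.degrees(np.arctan2(R[1,0],R[0,0]));t=-((yaw-y0+180)%360-180)
    print("shift cm",np.round(d,2),"turn",round(np.radians(t),3),"yaw now",round(y0,1))
E
python3 - <<'E'
from h import *
c=dict(np.load("top0.npz"))
def quad(pts,ox,oy,x0,y0,z):
    w=np.array([cast(c,(u-ox+.5)/6-.5+x0,(v-oy+.5)/6-.5+y0,z)[:2] for u,v in pts])
    print(np.round(w,1).tolist(),"mean",w.mean(0).round(1));
    for i in range(4):
        e=w[(i+1)%4]-w[i];print("  len %.1f yaw %.1f"%(np.hypot(*e),np.degrees(np.arctan2(e[1],e[0]))))
quad([(212,185),(275,205),(235,302),(170,280)],0,0,312,193,55)
quad([(517,153),(598,115),(634,187),(558,223)],396,0,130,160,21)
# board of next module: bright/saturated pixels on black bench
im=c["image"].astype(int);m=((im.max(2)-im.min(2)>22)|(im.max(2)>100)).astype(np.uint8)
k=np.zeros_like(m);k[168:208,140:186]=m[168:208,140:186]
q=max(cv2.findContours(k,cv2.RETR_EXTERNAL,cv2.CHAIN_APPROX_NONE)[0],key=cv2.contourArea)
print("board",cv2.minAreaRect(np.array([cast(c,u,v,3)[:2] for u,v in q[:,0]],np.float32)))
to((470,-289,150),-25)
s=dict(np.load("side0.npz"));save(s,"x");im=s["image"]
cv2.imwrite("pics/s.png",np.hstack([cv2.resize(im[155:215,235:335],None,fx=5,fy=5,interpolation=cv2.INTER_CUBIC)[:,:,::-1],np.zeros((300,1,3),np.uint8)]))
E
python3 -m handwheel '[[[0,0,0],0.1,0],[[0,0,0],0.1,0]]' 60
```

```text
[[502.4, -288.4], [492.8, -316.1], [450.2, -296.8], [460.5, -268.3]] mean [ 476.5 -292.4]
  len 29.3 yaw -109.0
  len 46.8 yaw 155.7
  len 30.3 yaw 70.0
  len 46.4 yaw -25.7
[[623.4, 254.4], [640.5, 216.3], [606.1, 199.4], [590.0, 235.0]] mean [615.  226.3]
  len 41.7 yaw -65.9
  len 38.3 yaw -153.8
  len 39.1 yaw 114.3
  len 38.6 yaw 30.1
board ((616.4746704101562, 227.83840942382812), (55.788604736328125, 91.36595153808594), 25.560848236083984)
shift cm [ 31.28 -17.01   8.09] turn 0.853 yaw now 23.9
clock: 0.27
tool_pos: [252.8, -571.3, 230.9]
tool_rot: [[0.978, 0.211, -0.0], [0.211, -0.978, 0.001], [-0.0, -0.001, -1.0]]
ft_force: [-0.3, -0.2, -0.7]
opening: 85.2
gripper_force: 0.0
```

```bash
python3 - <<'E'
from h import *
c=dict(np.load("top0.npz"))
f=lambda u,v,z:cast(c,(u+.5)/6-.5+312,(v+.5)/6-.5+193,z)[:2].round(1)
print("holes",f(218,240,37),"jaws",f(218.5,240.5,47), f(182,321,47),f(255,160,47))
# housing top by threshold within depth>50
im=c["image"].astype(int);P=cloud(c)
m=(im.min(2)>105);m[:224]=0;m[246:]=0;m[:,:338]=0;m[:,362:]=0
g=(im[:,:,1]-im[:,:,0]>25)&(im[:,:,1]>110);g[:224]=0;g[246:]=0;g[:,:338]=0;g[:,362:]=0
v,u=np.nonzero(m);print(len(u),cast(c,u.mean(),v.mean(),55))
v,u=np.nonzero(g);print("dot",len(u),u.mean(),v.mean(),cast(c,u.mean(),v.mean(),55))
# same via depth clouds of both cams: points 50<z<60 near housing
for n in("top0","side0"):
    P=cloud(dict(np.load(n+".npz")));q=P[(P[:,:,2]>50)&(P[:,:,2]<62)&(np.hypot(P[:,:,0]-474,P[:,:,1]+291)<32)]
    print(n,len(q),q.mean(0) if len(q) else "")
to((474,-291,150),-25)
E
python3 -m handwheel '[[[3,-1.6,0.7],0.11,0],[[3,-1.6,0.7],0.11,0],[[3,-1.6,0.7],0.11,0],[[3,-1.6,0.7],0.11,0],[[3,-1.6,0.7],0.11,0],[[3,-1.6,0.7],0.1,0]]'
python3 -c "
from h import *
to((474,-291,150),-25)"
```

```text
holes [ 478.1 -293.1] jaws [ 477.7 -291.7] [ 442.1 -274.2] [ 513.5 -309.3]
284 [ 471.50002124 -294.70400433   55.        ]
dot 8 348.875 235.25 [ 470.66517941 -292.50317078   55.        ]
top0 168 [ 476.97269988 -291.77566618   55.17684887]
side0 15 [ 476.25045078 -289.89817383   55.24396922]
shift cm [ 27.53 -22.73   8.1 ] turn 0.649 yaw now 12.2
clock: 0.77
tool_pos: [436.5, -486.2, 188.9]
tool_rot: [[0.905, -0.424, -0.0], [-0.424, -0.905, 0.0], [-0.0, -0.0, -1.0]]
ft_force: [0.9, -0.5, 0.9]
opening: 85.4
gripper_force: 0.0
shift cm [ -4.89 -19.27   3.9 ] turn -0.002 yaw now -25.1
```

```bash
python3 -m handwheel '[[[-0.8,-3.1,0],0,0],[[-0.8,-3.1,0],0,0],[[-0.8,-3.1,0],0,0],[[-0.8,-3.1,0],0,0],[[-0.8,-3.1,1],0,0],[[-0.8,-3.1,1],0,60],[[0,0,1],0,60]]'
python3 - <<'E'
from h import *
to((477,-292,44),-25.3)
c=capture("top");cv2.imwrite("pics/t1.png",cv2.resize(c["image"][180:280,290:400],None,fx=5,fy=5,interpolation=cv2.INTER_CUBIC)[:,:,::-1])
E
```

```text
clock: 1.35
tool_pos: [471.3, -292.3, 158.8]
tool_rot: [[0.91, -0.414, 0.0], [-0.414, -0.91, 0.002], [-0.001, -0.002, -1.0]]
ft_force: [0.3, 0.6, -0.1]
opening: 65.5
gripper_force: 0.0
shift cm [ 0.52 -0.24 11.48] turn 0.015 yaw now -24.4
```

```bash
python3 -m handwheel '[[[0.5,-0.2,2.5],0.015,70],[[0,0,2.5],0,70],[[0,0,2.5],0,70],[[0,0,2],0,70],[[0,0,1.5],0,70],[[0,0,0.6],0,80],[[0,0,0],0,80]]' 40
python3 -m handwheel '[[[0,0,0],0,255],[[0,0,0],0,255],[[0,0,0],0,255],[[0,0,0],0,255],[[0,0,0],0,255],[[0,0,0],0,255],[[0,0,0],0,255],[[0,0,0],0,255]]' 40
python3 - <<'E'
from h import *
to((477,-292,43),-25)
c=capture("side");s=c["image"];cv2.imwrite("pics/s1.png",cv2.resize(s[130:230,230:350],None,fx=5,fy=5,interpolation=cv2.INTER_CUBIC)[:,:,::-1])
E
```

```text
clock: 1.98
tool_pos: [474.1, -299.1, 42.1]
tool_rot: [[0.901, -0.434, -0.002], [-0.434, -0.901, 0.001], [-0.002, 0.0, -1.0]]
ft_force: [0.2, 0.2, 0.4]
opening: 58.7
gripper_force: 0.0
clock: 2.65
tool_pos: [476.0, -298.5, 44.8]
tool_rot: [[0.902, -0.432, 0.002], [-0.432, -0.902, -0.0], [0.002, -0.001, -1.0]]
ft_force: [0.8, 4.4, 4.2]
opening: 28.5
gripper_force: 39.0
shift cm [-0.2  -0.63  0.18] turn -0.011 yaw now -25.6
```

View pics/s1.png

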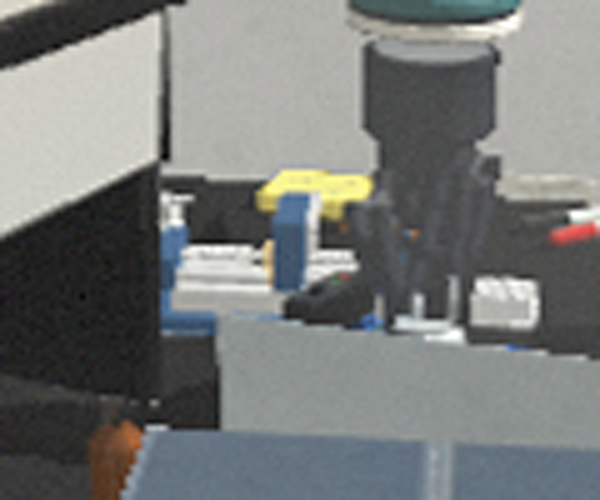

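The side view shows the gripper over the housing at crop (420,310), between the contact head and the jaw. I'll release slightly, raise it 3 mm, re-centre and regrip.

```bash
python3 -m handwheel '[[[0,0,0],0,120],[[0,0,0],0,120],[[0,0,-0.2],0,120],[[0,0,0],0,120],[[0,0,0],0,120]]' 40
python3 -m handwheel '[[[0,0,0],0,120]]' 40
python3 -c "
from h import *
to((477,-292,45),-25)"
```

```text
clock: 3.12
tool_pos: [475.0, -299.1, 45.6]
tool_rot: [[0.901, -0.433, 0.0], [-0.433, -0.901, -0.0], [0.0, 0.0, -1.0]]
ft_force: [0.1, 0.8, 0.8]
opening: 45.1
gripper_force: 0.0
clock: 3.2
tool_pos: [474.9, -299.0, 45.4]
tool_rot: [[0.901, -0.434, 0.0], [-0.434, -0.901, -0.0], [0.0, 0.0, -1.0]]
ft_force: [0.0, 0.4, 0.2]
opening: 45.2
gripper_force: 0.0
shift cm [-0.12 -0.72  0.04] turn -0.012 yaw now -25.7
```

```bash
python3 -m handwheel '[[[0,-0.65,-0.15],-0.01,120],[[0,0,0],0,120],[[0,0,0],0,120],[[0,0,0],0,255],[[0,0,0],0,255],[[0,0,0],0,255],[[0,0,0],0,255],[[0,0,0],0,255],[[0,0,0],0,255]]' 40
python3 -c "
from h import *
to((477,-292,45),-25);print(sense()['ft_force'])"
```

```text
clock: 3.95
tool_pos: [477.6, -294.0, 47.2]
tool_rot: [[0.905, -0.425, 0.0], [-0.425, -0.905, -0.001], [0.001, 0.001, -1.0]]
ft_force: [-3.0, -3.3, 8.3]
opening: 28.7
gripper_force: 38.9
shift cm [-0.14 -0.15  0.22] turn -0.002 yaw now -25.1
[-3.03895768 -3.30088909  8.29970043]
```

```bash
python3 -m handwheel '[[[0,0,0],0,255],[[0,0,0],0,255],[[-0.3,0,0],0,255],[[-0.3,0,0],0,255],[[-0.3,0,0],0,255],[[-0.3,0,0],0,255],[[-0.1,0,0],0,255],[[0,0,0],0,255],[[0,0,0],0,255],[[0,0,0],0,255]]' 80
python3 - <<'E'
from h import *
to((477.6,-294,47.2),-25);R=np.array(sense()["tool_rot"]);print(R.T@sense()['ft_force'])
c=capture("top");cv2.imwrite("pics/t2.png",cv2.resize(c["image"][190:285,310:380],None,fx=6,fy=6,interpolation=cv2.INTER_CUBIC)[:,:,::-1])
E
```

```text
clock: 4.78
tool_pos: [467.2, -289.2, 47.6]
tool_rot: [[0.905, -0.425, 0.003], [-0.425, -0.905, -0.003], [0.004, 0.001, -1.0]]
ft_force: [4.6, -7.7, 2.9]
opening: 27.6
gripper_force: 78.7
shift cm [ 1.15 -0.01  0.04] turn -0.002 yaw now -25.1
[ 7.47125235  5.00623164 -2.87198787]
```

View pics/t2.png

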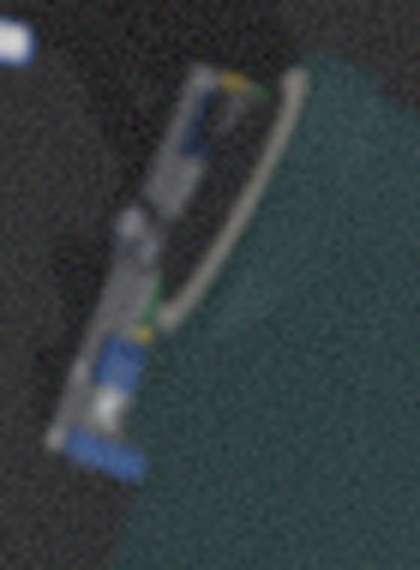

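The arm pushed the module back 11.5 mm against 7.5 N, which matches the spring. In the picture the sprung jaw (120,370) stands close to the rear blue block. Next I'll pivot the module up on a light grip.

```bash
python3 -m handwheel '[[[0,0,0],0,255],[[0,0,0],0,255],[[0,0,-0.2],0,255],[[-0.07,0,-0.2],0,255],[[-0.08,0,-0.2],0,255],[[-0.09,0,-0.2],0,255],[[-0.1,0,-0.2],0,255],[[0,0,0],0,255],[[0,0,0],0,255]]' 20
python3 - <<'E'
from h import *
to((477.6,-294,47.2),-25);R=np.array(sense()["tool_rot"]);print(R.T@sense()['ft_force'],R.T@sense()['ft_torque'])
E
```

```text
clock: 5.58
tool_pos: [464.0, -286.3, 57.0]
tool_rot: [[0.906, -0.424, 0.002], [-0.424, -0.906, -0.001], [0.002, -0.0, -1.0]]
ft_force: [6.1, -2.4, -6.2]
opening: 27.1
gripper_force: 75.0
shift cm [1.56 0.12 0.98] turn -0.002 yaw now -25.1
[ 6.54966944 -0.37647937  6.17095204] [0.34644691 2.0417855  0.02050974]
```

```bash
python3 -m handwheel '[[[-0.1,0,-0.2],0,255],[[-0.11,0,-0.2],0,255],[[-0.12,0,-0.2],0,255],[[-0.13,0,-0.2],0,255],[[-0.14,0,-0.2],0,255],[[-0.15,0,-0.2],0,255],[[0,0,0],0,255],[[0,0,0],0,255]]' 20
python3 - <<'E'
from h import *
to((477.6,-294,47.2),-25);R=np.array(sense()["tool_rot"]);print(R.T@sense()['ft_force'],R.T@sense()['ft_torque'])
c=capture("side");cv2.imwrite("pics/s2.png",cv2.resize(c["image"][140:220,250:350],None,fx=7,fy=7,interpolation=cv2.INTER_CUBIC)[:,:,::-1])
c=capture("top");save(c,"t3");P=cloud(c)
R=np.array([[.906,.424],[-.424,.906]]) # columns fixture x,y
q=P.reshape(-1,3);l=(q[:,:2]-[477,-292])@R
for a in range(-60,50,6):
    k=(abs(l[:,0]-a)<3)&(l[:,1]>14)&(l[:,1]<28)&(q[:,2]>25)&(q[:,2]<110);print(a,np.round(np.sort(q[k,2])-34).astype(int)[:12])
E
```

```text
clock: 6.25
tool_pos: [456.4, -283.3, 68.7]
tool_rot: [[0.905, -0.424, 0.001], [-0.424, -0.905, -0.001], [0.001, 0.0, -1.0]]
ft_force: [4.9, -4.5, -7.1]
opening: 27.4
gripper_force: 62.4
shift cm [2.37 0.07 2.16] turn -0.002 yaw now -25.1
[6.31886541 1.98356441 7.12543149] [-0.3499413   1.43838628 -0.06455754]
-60 [12 13 13 14 14 14 14 15 15]
-54 [12 15 15 15 16 17 17 18]
-48 [ 6 10 10 11 11 12 14]
-42 [-7  7  9  9  9 11 13 13 14]
-36 [-9 -8  8 12 13 14 14]
-30 [-8 13 15]
-24 []
-18 []
-12 []
-6 []
0 [-6 -6]
6 [-8]
12 [-8]
18 [-8 -7]
24 [-9 -9]
30 [-7 -7 -6]
36 [-6 -6 -6  5]
42 [ 6  6 10 11 13 18 25]
48 [33 35 35 35 37]
```

View pics/s2.png

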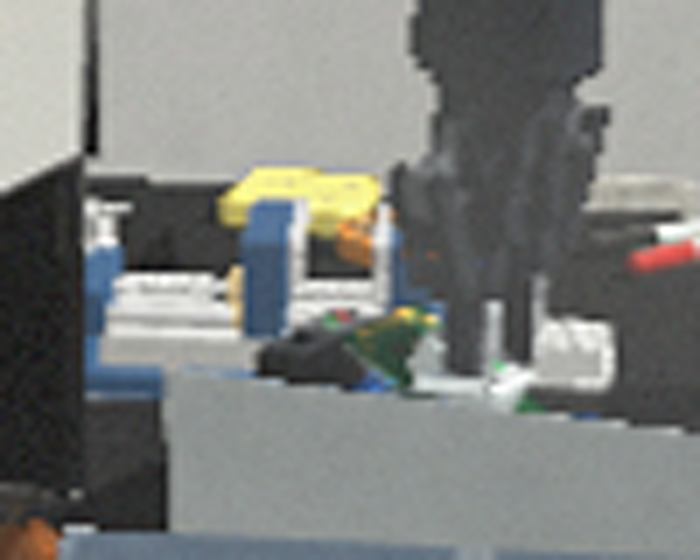

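The module is tilted. Its gold edge shows at crop (400,320), above the dark contact head at (310,350). I'll measure the height of that edge.

```bash
python3 - <<'E'
from h import *
c=capture("side");P=cloud(c);im=c["image"].astype(int)
g=(im[:,:,0]-im[:,:,2]>40)&(im[:,:,1]-im[:,:,2]>25);g[:182]=0;g[200:]=0;g[:,:295]=0;g[:,320:]=0
gr=(im[:,:,1]-im[:,:,0]>18);gr[:180]=0;gr[202:]=0;gr[:,:295]=0;gr[:,:]&=True;gr[:,335:]=0
A=np.array([[.906,.424],[-.424,.906]])
for m in(g,gr):
    q=P[m];q=q[~np.isnan(q[:,0])];l=(q[:,:2]-[477,-292])@A
    print(len(q));print(np.c_[l,q[:,2]-34].round().astype(int)[:24].tolist())
E
```

```text
11
[[32, -12, 47], [32, -18, 45], [30, -20, 45], [30, -9, 45], [29, -13, 44], [27, -16, 44], [26, -25, 41], [26, -32, 40], [21, -24, 40], [32, 14, 45], [31, 11, 44]]
70
[[34, -26, 46], [32, -29, 45], [97, -155, -4], [30, -26, 43], [29, -29, 43], [91, -137, -1], [91, -145, -3], [61, -4, 40], [28, -24, 41], [59, -2, 38], [54, 1, 40], [22, -13, 43], [21, -17, 42], [18, -24, 40], [-15, 26, 62], [27, -6, 40], [22, -3, 42], [21, -7, 41], [20, -11, 41], [19, -14, 40], [1, 10, 51], [29, 29, 47], [30, 22, 45], [23, 6, 42]]
```

```bash
python3 -m handwheel '[[[0.3,0,0],0,255],[[0.3,0,0],0,255],[[0.3,0,0],0,255],[[0.3,0,0],0,255],[[0.3,0,0],0,255],[[0.3,0,-0.05],0,255],[[0.3,0,-0.05],0,255],[[0.3,0,-0.1],0,255],[[0,0,0],0,255],[[0,0,0],0,255]]' 60
python3 - <<'E'
from h import *
to((477.6,-294,47.2),-25);R=np.array(sense()["tool_rot"]);print(R.T@sense()['ft_force'],R.T@sense()['ft_torque'])
E
```

```text
clock: 7.23
tool_pos: [478.0, -293.1, 70.9]
tool_rot: [[0.906, -0.424, 0.0], [-0.424, -0.906, 0.0], [0.0, -0.0, -1.0]]
ft_force: [-0.9, -0.7, -0.9]
opening: 27.0
gripper_force: 64.3
shift cm [0.   0.09 2.37] turn -0.002 yaw now -25.1
[-0.49208151  1.05095396  0.91070684] [ 0.01036606 -0.01718086  0.03808751]
```

```bash
python3 -m handwheel '[[[0.2,0,-1],0,255],[[0,0,-2],0,255],[[0,0,-2.5],0,255],[[0,0,-2.5],0,255],[[0,0,-2.5],0,255],[[0,0,-2.5],0,255],[[0,0,0],0,255],[[0,0,0],0,255]]'
python3 - <<'E'
from h import *
to((616,46,205),-25);R=np.array(sense()["tool_rot"]);print(R.T@sense()['ft_force'])
E
```

```text
clock: 7.9
tool_pos: [480.1, -294.3, 202.6]
tool_rot: [[0.905, -0.424, 0.003], [-0.424, -0.905, -0.001], [0.003, 0.0, -1.0]]
ft_force: [-0.1, 1.1, -0.9]
opening: 27.4
gripper_force: 64.3
shift cm [ -2.14 -36.58  -0.25] turn -0.002 yaw now -25.1
[-0.58310547 -0.97076684  0.93488943]
```

```bash
python3 -m handwheel '[[[-0.2,-3.3,0],0,255],[[-0.2,-3.3,0],0,255],[[-0.2,-3.3,0],0,255],[[-0.2,-3.3,0],0,255],[[-0.2,-3.3,0],0,255],[[-0.2,-3.3,0],0,255],[[-0.2,-3.3,0],0,255],[[-0.2,-3.3,0],0,255],[[-0.2,-3.3,0],0,255],[[-0.2,-3.3,0],0,255],[[-0.2,-3.3,0],0,255]]'
python3 -m handwheel '[[[0,0,0],0.12,255],[[0,0,0],0.12,255],[[0,0,0],0.12,255],[[0,0,0],0.12,255],[[0,0,0],0.12,255],[[0,0,0],0.12,255],[[0,0,0],0.12,255],[[0,0,0],0.12,255],[[0,0,0],0.12,255],[[0,0,0],0.12,255],[[0,0,0],0.05,255],[[0,0,0],0,255]]'
python3 - <<'E'
from h import *
to((616,46,80),-96.5)
c=capture("side");cv2.imwrite("pics/s3.png",cv2.resize(c["image"][150:300,140:340],None,fx=4,fy=4,interpolation=cv2.INTER_CUBIC)[:,:,::-1])
E
```

```text
clock: 8.82
tool_pos: [613.6, 45.6, 200.0]
tool_rot: [[0.906, -0.424, -0.002], [-0.424, -0.906, -0.0], [-0.001, 0.001, -1.0]]
ft_force: [1.1, -0.6, -1.1]
opening: 27.6
gripper_force: 64.3
clock: 9.82
tool_pos: [609.5, 42.8, 190.5]
tool_rot: [[0.117, -0.993, -0.025], [-0.993, -0.117, -0.001], [-0.002, 0.025, -1.0]]
ft_force: [-0.3, 1.0, -1.1]
opening: 27.3
gripper_force: 64.3
shift cm [-0.22 -0.96 11.03] turn 0.23 yaw now -83.3
```

View pics/s3.png

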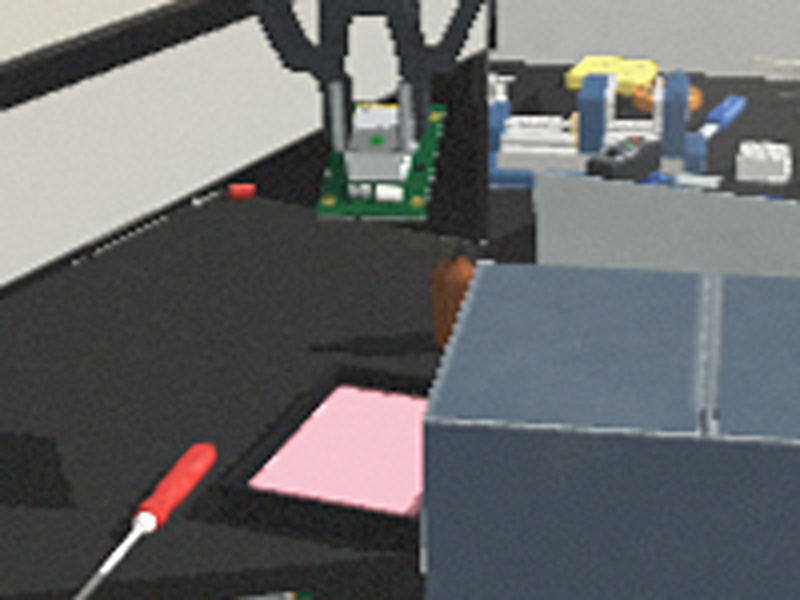

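The module is held tilted, rear edge low toward the camera at crop (370,210), above the foam at (340,450). The last turn was not fully reached, so I'll check the joints.

```bash
python3 -m handwheel '[[[0,0,0],0,255],[[0,0,0],0,255]]'; python3 - <<'E'
from h import *
print(np.round(sense()["joint_positions"],3))
to((616,46,80),-83)
E
```

```text
clock: 10.03
tool_pos: [609.9, 42.1, 191.3]
tool_rot: [[0.12, -0.993, -0.024], [-0.993, -0.12, 0.002], [-0.005, 0.024, -1.0]]
ft_force: [-0.5, 0.4, -0.6]
opening: 27.3
gripper_force: 64.3
[-0.639  0.537  0.721  1.688 -0.392  1.092 -2.817]
shift cm [-0.26 -0.91 11.12] turn -0.002 yaw now -83.1
```

```bash
python3 -m handwheel '[[[0,0,0],-0.12,255],[[0,0,0],-0.12,255],[[0,0,0],-0.12,255],[[0,0,0],-0.12,255],[[0,0,0],-0.12,255],[[0,0,0],-0.12,255],[[0,0,0],-0.12,255],[[0,0,0],-0.12,255],[[0,0,0],-0.12,255],[[0,0,0],-0.12,255],[[0,0,0],-0.12,255],[[0,0,0],-0.12,255]]'
python3 -m handwheel '[[[0,0,0],-0.12,255],[[0,0,0],-0.12,255],[[0,0,0],-0.12,255],[[0,0,0],-0.12,255],[[0,0,0],-0.12,255],[[0,0,0],-0.12,255],[[0,0,0],-0.12,255],[[0,0,0],-0.12,255],[[0,0,0],-0.12,255],[[0,0,0],-0.12,255],[[0,0,0],-0.12,255],[[0,0,0],-0.12,255]]'
python3 -m handwheel '[[[0,0,0],0,255],[[0,0,0],0,255]]'; python3 - <<'E'
from h import *
print(np.round(sense()["joint_positions"],3))
to((616,46,80),83.5)
E
```

```text
clock: 11.03
tool_pos: [610.2, 41.6, 192.1]
tool_rot: [[1.0, -0.006, -0.023], [-0.006, -1.0, 0.002], [-0.023, -0.002, -1.0]]
ft_force: [0.7, -0.5, -0.7]
opening: 27.6
gripper_force: 64.3
clock: 12.03
tool_pos: [610.3, 41.5, 192.3]
tool_rot: [[0.137, 0.99, -0.022], [0.991, -0.137, 0.002], [-0.001, -0.022, -1.0]]
ft_force: [0.2, 0.2, 0.1]
opening: 27.2
gripper_force: 64.3
clock: 12.2
tool_pos: [610.2, 41.5, 192.1]
tool_rot: [[0.147, 0.989, -0.023], [0.989, -0.147, 0.002], [-0.002, -0.023, -1.0]]
ft_force: [0.4, 0.4, -1.8]
opening: 27.3
gripper_force: 64.3
[-0.185  0.444  0.092  1.672 -0.05   1.05  -0.224]
shift cm [ 0.55  0.76 11.2 ] turn -0.034 yaw now 81.6
```

```bash
python3 - <<'E'
from h import *
to((614.5,35,60),83.5)
E
python3 -m handwheel '[[[-0.6,0.8,2],-0.03,255],[[0,0,2.5],0,255],[[0,0,2.5],0,255],[[0,0,2.5],0,255],[[0,0,2.5],0,255],[[0,0,1],0,255],[[0,0,0],0,255],[[0,0,0],0,255]]'
python3 - <<'E'
from h import *
to((614.5,35,42),83.5);print(sense()["ft_force"])
c=capture("side");cv2.imwrite("pics/s4.png",cv2.resize(c["image"][190:310,180:340],None,fx=5,fy=5,interpolation=cv2.INTER_CUBIC)[:,:,::-1])
E
```

```text
shift cm [-0.56  0.82 13.2 ] turn -0.034 yaw now 81.6
clock: 12.87
tool_pos: [614.4, 35.2, 62.1]
tool_rot: [[0.115, 0.993, -0.023], [0.993, -0.115, 0.001], [-0.001, -0.023, -1.0]]
ft_force: [-0.6, -0.1, -0.6]
opening: 26.8
gripper_force: 64.2
shift cm [-0.02  0.06  2.01] turn -0.002 yaw now 83.4
[-0.63872505 -0.10396033 -0.61385073]
```

Now an arc down: the rear edge lands first, then the module pivots level.

```bash
python3 -m handwheel '[[[0,0,0.5],0,255],[[0,0,0.5],0,255],[[0,0,0.5],0,255],[[0,0,0.4],0,255],[[0.1,0,0.2],0,255],[[0.1,0,0.2],0,255],[[0.12,0,0.2],0,255],[[0,0,0],0,255],[[0,0,0],0,255]]' 20
python3 - <<'E'
from h import *
to((616,46,21),83.5);R=np.array(sense()["tool_rot"]);print(R.T@sense()["ft_force"])
E
```

```text
clock: 13.67
tool_pos: [613.9, 38.4, 36.6]
tool_rot: [[0.113, 0.993, -0.024], [0.994, -0.113, 0.001], [-0.002, -0.024, -1.0]]
ft_force: [-1.5, -0.9, 3.3]
opening: 27.2
gripper_force: 64.9
shift cm [0.78 0.16 1.55] turn 0.0 yaw now 83.5
[-1.02969181 -1.4752548  -3.30021404]
```

Contact is 3.3 N on the rear edge, as intended. Continuing the arc.

```bash
python3 -m handwheel '[[[0.12,0,0.2],0,255],[[0.12,0,0.2],0,255],[[0.11,0,0.2],0,255],[[0.1,0,0.2],0,255],[[0.09,0,0.2],0,255],[[0.08,0,0.2],0,255],[[0.07,0,0.2],0,255],[[0,0,0],0,255],[[0,0,0],0,255]]' 20
python3 - <<'E'
from h import *
to((616,46,21),83.5);R=np.array(sense()["tool_rot"]);print(R.T@sense()["ft_force"])
c=capture("side");cv2.imwrite("pics/s5.png",cv2.resize(c["image"][200:300,180:340],None,fx=5,fy=5,interpolation=cv2.INTER_CUBIC)[:,:,::-1])
E
```

```text
clock: 14.42
tool_pos: [615.8, 47.3, 23.8]
tool_rot: [[0.112, 0.994, -0.02], [0.994, -0.112, 0.003], [0.001, -0.021, -1.0]]
ft_force: [-0.1, 6.8, 14.3]
opening: 27.2
gripper_force: 76.3
shift cm [-0.13  0.04  0.28] turn 0.002 yaw now 83.6
[  6.79066964  -1.18814417 -14.25526928]
```

View pics/s5.png

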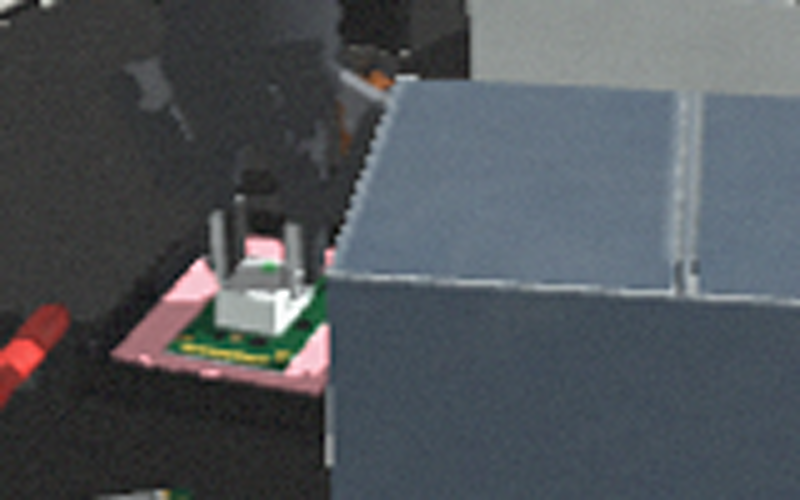

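The module lies flat on the foam (crop 250,330), with its gold edge toward the camera. Releasing and lifting.

```bash
python3 -m handwheel '[[[0,0,0],0,120],[[0,0,0],0,120],[[0,0,0],0,120],[[0,0,0],0,120],[[0,0,-1],0,100],[[0,0,-2],0,100],[[0,0,-3],0,100],[[0,0,-3.5],0,100],[[0,0,-3.5],0,80],[[0,0,-3],0,80],[[0,0,0],0,80],[[0,0,0],0,80]]' 40
python3 - <<'E'
from h import *
to((616.3,227.6,185),115.6)
c=capture("top");P=cloud(c);im=c["image"].astype(int)
q=P.reshape(-1,3);m=(abs(q[:,0]-616)<60)&(abs(q[:,1]-46)<80)&(q[:,2]<60)
for z0 in(24,):
  h=q[m&(q[:,2]>z0)];print("housing",len(h),h.mean(0),h[:,2].std())
g=(im[:,:,1]-im[:,:,0]>12)&m.reshape(420,560)
b=q[g.ravel()];print(len(b));A=np.c_[b[:,:2]-[616,46],np.ones(len(b))];b2=b[:,2]<19;print("plane",np.linalg.lstsq(A[b2],b[b2,2],rcond=None)[0])
E
```

```text
clock: 15.47
tool_pos: [618.9, 45.1, 184.8]
tool_rot: [[0.113, 0.993, -0.02], [0.994, -0.113, 0.002], [-0.001, -0.02, -1.0]]
ft_force: [0.3, -0.2, -0.7]
opening: 58.9
gripper_force: 0.0
shift cm [18.1  -2.32  0.02] turn -0.56 yaw now 83.5
housing 126 [616.13795234  45.29026     28.99171995] 2.1242993103605956
149
plane [-5.30544736e-03  7.04008122e-03  1.11480734e+01]
```

```bash
python3 -m handwheel '[[[3,-0.4,0],0,80],[[3,-0.4,0],0,80],[[3,-0.4,0],0,80],[[3,-0.4,0],0,80],[[3,-0.4,0],0,80],[[3.1,-0.3,0],0,80],[[0,0,0],-0.12,80],[[0,0,0],-0.12,80],[[0,0,0],-0.12,80],[[0,0,0],-0.12,80],[[0,0,0],-0.08,80],[[0,0,0],0,80]]'
python3 -m handwheel '[[[0,0,2.5],0,80],[[0,0,2.5],0,80],[[0,0,2.5],0,80],[[0,0,2.5],0,80],[[0,0,0],0,80],[[0,0,0],0,80]]'
python3 - <<'E'
from h import *
to((616.5,227.6,14),115.6);print(np.round(sense()["joint_positions"],2))
E
```

```text
clock: 16.52
tool_pos: [615.1, 227.2, 181.4]
tool_rot: [[-0.436, 0.9, -0.026], [0.9, 0.436, 0.001], [0.012, -0.023, -1.0]]
ft_force: [-0.2, -0.2, 1.3]
opening: 58.4
gripper_force: 0.0
clock: 17.02
tool_pos: [612.4, 227.4, 81.6]
tool_rot: [[-0.43, 0.902, -0.026], [0.903, 0.43, 0.0], [0.011, -0.024, -1.0]]
ft_force: [0.2, 0.4, 1.0]
opening: 58.7
gripper_force: 0.0
shift cm [-0.23  0.53  6.75] turn -0.002 yaw now 115.5
[-0.35  0.64 -0.07  1.63  0.04  0.9   0.01]
```

```bash
python3 -m handwheel '[[[-0.2,0.5,2],0,80],[[0,0,2],0,80],[[0,0,1.5],0,80],[[0,0,1.2],0,80],[[0,0,0],0,80],[[0,0,0],0,80],[[0,0,0],0,80]]' 40
python3 -c "
from h import *
to((616.5,227.6,13.5),115.6);print(sense()['ft_force'])"
```

```text
clock: 17.6
tool_pos: [617.7, 228.4, 16.8]
tool_rot: [[-0.432, 0.902, -0.022], [0.902, 0.432, 0.002], [0.011, -0.019, -1.0]]
ft_force: [-0.1, 0.1, -0.3]
opening: 58.7
gripper_force: 0.0
shift cm [-0.03 -0.14  0.33] turn -0.0 yaw now 115.6
[-0.12470743  0.12499927 -0.26597181]
```

```bash
python3 -m handwheel '[[[0,-0.15,0.3],0,80],[[0,0,0],0,120],[[0,0,0],0,150],[[0,0,0],0,255],[[0,0,0],0,255],[[0,0,0],0,255],[[0,0,0],0,255],[[0,0,0],0,255],[[0,0,0],0,255],[[0,0,0],0,255]]' 40
python3 -c "
from h import *
to((616.5,227.6,13.5),115.6);s=sense();print(s['ft_force'],np.array(s['tool_pos']).round(1))"
python3 -m handwheel '[[[0,0,-1],0,255],[[0,0,-2],0,255],[[0,0,-3],0,255],[[0,0,-3],0,255],[[0,0,-3],0,255],[[0,0,-3],0,255],[[0,0,-3],0,255],[[0,0,0],0,255],[[0,0,0],0,255]]' 40
python3 - <<'E'
from h import *
print(np.round(sense()["joint_positions"],2))
to((477,-292,200),155)
c=capture("side");cv2.imwrite("pics/s6.png",cv2.resize(c["image"][120:280,140:300],None,fx=3.7,fy=3.7,interpolation=cv2.INTER_CUBIC)[:,:,::-1])
E
```

```text
clock: 18.43
tool_pos: [616.0, 227.6, 13.3]
tool_rot: [[-0.432, 0.902, -0.023], [0.902, 0.432, 0.001], [0.011, -0.02, -1.0]]
ft_force: [-1.7, -1.0, 6.2]
opening: 28.8
gripper_force: 40.0
shift cm [-0.02  0.05 -0.02] turn -0.0 yaw now 115.6
[-1.7488263  -0.97562439  6.18116336] [616.  227.6  13.3]
clock: 19.18
tool_pos: [620.6, 227.5, 195.0]
tool_rot: [[-0.432, 0.902, -0.02], [0.902, 0.432, 0.003], [0.011, -0.017, -1.0]]
ft_force: [-0.1, -1.1, -1.5]
opening: 28.6
gripper_force: 39.8
[-0.34  0.53 -0.08  1.53  0.03  1.1   0.03]
shift cm [-40.64 -35.41  -0.34] turn -0.688 yaw now 115.6
```

View pics/s6.png

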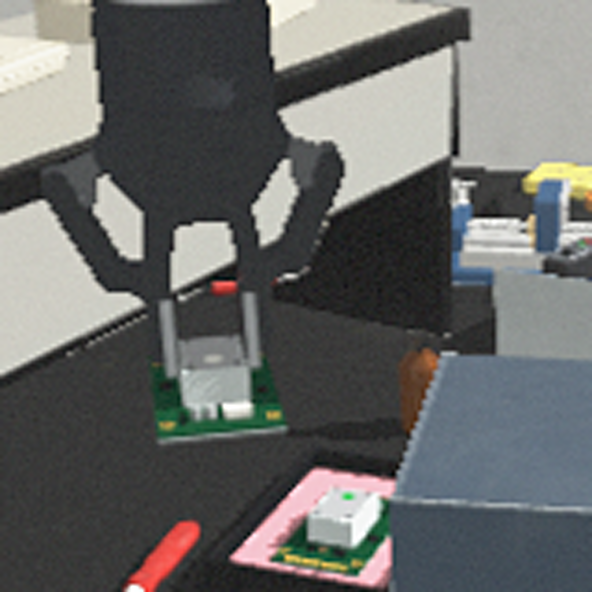

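The waiting module is held level, about 180 mm up, and the finished one lies flat on the foam at crop (340,530). Moving over the fixture.

```bash
python3 -m handwheel '[[[-2.9,-2.5,0],0,255],[[-2.9,-2.5,0],0,255],[[-2.9,-2.5,0],0,255],[[-2.9,-2.5,0],0,255],[[-2.9,-2.5,0],0,255],[[-2.9,-2.5,0],0,255],[[-2.9,-2.5,0],0,255],[[-2.9,-2.5,0],0,255],[[-2.9,-2.5,0],0,255],[[-2.9,-2.5,0],0,255],[[-2.9,-2.5,0],0,255],[[-2.9,-2.5,0],0,255]]' 40
python3 -m handwheel '[[[-2.9,-2.5,0],0,255],[[-2.9,-2.5,0],0,255],[[0,0,0],-0.12,255],[[0,0,0],-0.12,255],[[0,0,0],-0.12,255],[[0,0,0],-0.12,255],[[0,0,0],-0.12,255],[[0,0,0],-0.085,255],[[0,0,0],0,255],[[0,0,0],0,255],[[0,0,0],0,255]]' 40
python3 - <<'E'
from h import *
print(np.round(sense()["joint_positions"],2))
fx=np.array([.906,-.424]);p=np.array([477,-292])+9*fx
to((p[0],p[1],100),155)
E
```

```text
clock: 20.23
tool_pos: [498.3, -217.6, 193.9]
tool_rot: [[-0.432, 0.901, -0.025], [0.902, 0.432, 0.002], [0.013, -0.022, -1.0]]
ft_force: [1.5, 0.6, -0.1]
opening: 29.0
gripper_force: 39.9
clock: 21.15
tool_pos: [479.5, -289.9, 194.7]
tool_rot: [[-0.904, 0.428, -0.024], [0.428, 0.904, 0.002], [0.023, -0.009, -1.0]]
ft_force: [0.8, 0.1, 0.0]
opening: 28.4
gripper_force: 39.9
[ 0.49  0.35 -0.    1.8   0.01  1.01  1.6 ]
shift cm [-0.98 -0.21  9.45] turn -0.006 yaw now 154.7
```

```bash
python3 -m handwheel '[[[-0.5,-0.2,2],0,255],[[-0.5,0,2.5],0,255],[[0,0,2.5],0,255],[[0,0,2.4],-0.005,255],[[0,0,0.3],0,255],[[0,0,0],0,255],[[0,0,0],0,255]]' 40
python3 - <<'E'
from h import *
fx=np.array([.906,-.424]);p=np.array([477,-292])+8*fx
to((p[0],p[1],85),155)
A=np.array([[.906,.424],[-.424,.906]])
c=capture("side");P=cloud(c);im=c["image"].astype(int)
g=(im[:,:,0]-im[:,:,2]>40)&(im[:,:,1]-im[:,:,2]>25)
q=P[g];l=np.c_[(q[:,:2]-[477,-292])@A,q[:,2]-34];l=l[(abs(l[:,0]-45)<25)&(abs(l[:,1])<40)&(l[:,2]>20)&(l[:,2]<90)]
print(l.round().astype(int).tolist())
cv2.imwrite("pics/s7.png",cv2.resize(c["image"][140:220,250:350],None,fx=6,fy=6,interpolation=cv2.INTER_CUBIC)[:,:,::-1])
E
```

```text
clock: 21.73
tool_pos: [486.1, -296.2, 99.1]
tool_rot: [[-0.907, 0.421, -0.023], [0.421, 0.907, 0.001], [0.021, -0.009, -1.0]]
ft_force: [0.2, -0.6, 0.1]
opening: 28.6
gripper_force: 39.9
shift cm [0.18 0.01 1.41] turn 0.001 yaw now 155.1
[[52, -10, 56], [51, -14, 55], [28, 16, 68], [54, -3, 54], [49, -2, 55], [47, 7, 55], [46, 3, 54]]
```

View pics/s7.png

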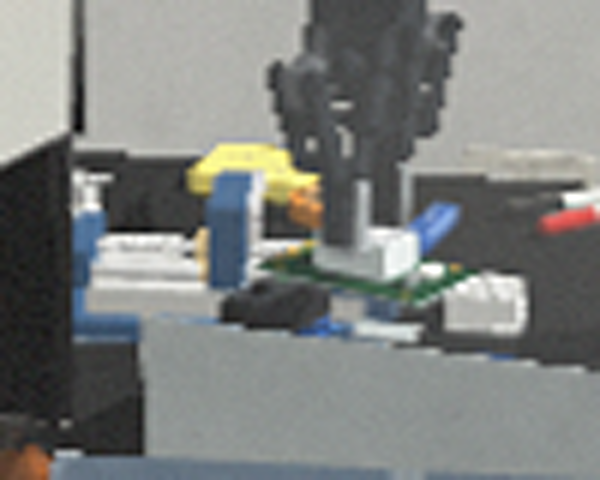

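The module hangs level with its contact edge over the dark contact head (crop 280,265 above 270,300). I'll press down on the head to tilt it.

```bash
python3 -m handwheel '[[[0.15,0,0.5],0,255],[[0,0,0.5],0,255],[[0,0,0.4],0,255],[[0.05,0,0.2],0,255],[[0.05,0,0.2],0,255],[[0.05,0,0.2],0,255],[[0.03,0,0.2],0,255],[[0,0,0],0,255],[[0,0,0],0,255]]' 40
python3 - <<'E'
from h import *
fx=np.array([.906,-.424]);p=np.array([477,-292])+5.5*fx
to((p[0],p[1],68),155);R=np.array(sense()["tool_rot"]);print(R.T@sense()["ft_force"])
E
```

```text
clock: 22.53
tool_pos: [481.8, -294.4, 76.3]
tool_rot: [[-0.907, 0.421, -0.024], [0.421, 0.907, 0.002], [0.023, -0.009, -1.0]]
ft_force: [-5.3, 4.0, 9.2]
opening: 28.3
gripper_force: 42.8
shift cm [-0.03  0.02  0.83] turn 0.002 yaw now 155.1
[ 6.67686762  1.29930197 -9.0758021 ]
```

```bash
python3 -m handwheel '[[[0,0,0.2],0,255],[[0,0,0.2],0,255],[[0,0,0.2],0,255],[[0,0,0.2],0,255],[[0,0,0.1],0,255],[[0,0,0],0,255],[[0,0,0],0,255]]' 40
python3 - <<'E'
from h import *
fx=np.array([.906,-.424]);p=np.array([477,-292])+5.5*fx
to((p[0],p[1],68),155);R=np.array(sense()["tool_rot"]);print(R.T@sense()["ft_force"])
A=np.array([[.906,.424],[-.424,.906]])
c=capture("side");P=cloud(c);im=c["image"].astype(int)
g=(im[:,:,1]-im[:,:,0]>18)
q=P[g];l=np.c_[(q[:,:2]-[477,-292])@A,q[:,2]-34];l=l[(abs(l[:,0])<65)&(abs(l[:,1])<33)&(l[:,2]>0)&(l[:,2]<90)]
print(l[np.argsort(l[:,0])].round().astype(int).tolist())
cv2.imwrite("pics/s8.png",cv2.resize(c["image"][140:220,250:350],None,fx=6,fy=6,interpolation=cv2.INTER_CUBIC)[:,:,::-1])
E
```

```text
clock: 23.12
tool_pos: [481.2, -294.2, 67.1]
tool_rot: [[-0.907, 0.421, -0.025], [0.421, 0.907, 0.002], [0.024, -0.009, -1.0]]
ft_force: [-7.5, 3.9, 8.2]
opening: 28.4
gripper_force: 46.1
shift cm [-0.08  0.02 -0.09] turn 0.002 yaw now 155.1
[ 8.62731299  0.30278433 -7.954372  ]
[[-49, -32, 13], [-24, -29, 11], [-17, -8, 19], [-15, -28, 16], [-14, -24, 17], [-12, -9, 18], [-12, 6, 22], [-11, -24, 16], [-10, -24, 19], [-10, -8, 17], [-8, -5, 18], [4, 18, 25], [12, 18, 26], [12, 30, 54], [12, 29, 57], [13, 29, 63], [13, 28, 59], [15, 28, 29], [19, 28, 28], [20, 21, 29], [20, 25, 30], [22, 17, 30], [23, 22, 31], [26, 27, 32], [26, 22, 30], [27, 20, 36], [28, 13, 30], [29, 13, 33], [29, 24, 33], [29, 18, 31], [31, 25, 33], [32, 29, 34], [33, 17, 33], [33, 22, 38], [34, 20, 34], [34, 15, 36], [35, 25, 35], [36, 28, 36], [39, -8, 37], [40, 12, 37], [41, 5, 37], [42, 14, 37], [42, 9, 38], [43, 28, 38], [44, 21, 35], [45, -18, 36], [46, 29, 40], [47, -20, 38], [51, 6, 42], [51, -27, 39], [60, -2, 38], [61, -4, 40]]
```

View pics/s8.png

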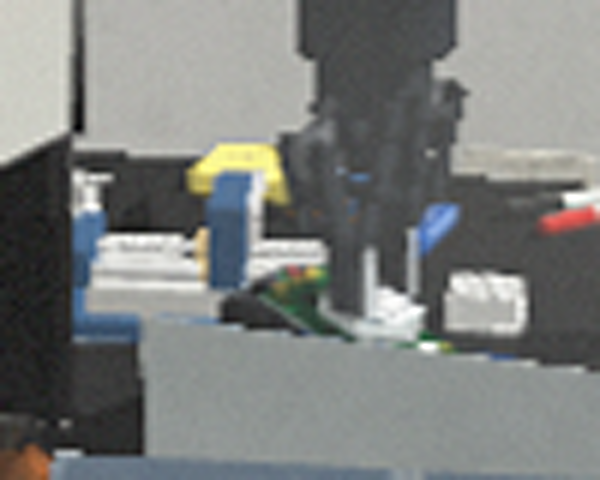

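The module is tilted about 22.5° (gold edge at crop 300,280, rear at 430,345). Its rear top edge is about 8 mm above the seat, so I'll press a little further before sliding it in.

```bash
python3 -m handwheel '[[[0,0,0.13],0,255],[[0,0,0.12],0,255],[[0,0,0],0,255],[[0,0,0],0,255]]' 40
python3 - <<'E'
from h import *
fx=np.array([.906,-.424]);p=np.array([477,-292])+5.5*fx
to((p[0],p[1],65),155);R=np.array(sense()["tool_rot"]);print(R.T@sense()["ft_force"])
A=np.array([[.906,.424],[-.424,.906]])
L=[]
for i in range(2):
  c=capture("side");P=cloud(c);im=c["image"].astype(int)
  q=P[(im[:,:,1]-im[:,:,0]>18)];l=np.c_[(q[:,:2]-[477,-292])@A,q[:,2]-34];L.append(l)
l=np.vstack(L);k=(abs(l[:,0])<52)&(abs(l[:,1])<33)&(abs(l[:,2]-20-.4*(l[:,0]))<6);l=l[k]
print(len(l),np.polyfit(l[:,0],l[:,2],1),l[:,0].min(),l[:,0].max())
E
```

```text
clock: 23.5
tool_pos: [481.1, -294.2, 64.7]
tool_rot: [[-0.907, 0.42, -0.025], [0.421, 0.907, 0.002], [0.024, -0.009, -1.0]]
ft_force: [-7.6, 3.7, 9.4]
opening: 28.7
gripper_force: 47.1
shift cm [-0.08  0.03 -0.03] turn 0.002 yaw now 155.1
[ 8.67650585  0.08390702 -9.14980904]
81 [ 0.4334115  19.02235728] -13.767125137892588 50.45231807790566
```

```bash
python3 -m handwheel '[[[0.2,0,0],0,255],[[0.2,0,0],0,255],[[0.2,0,-0.1],0,255],[[0.2,0,-0.1],0,255],[[0.2,0,0],0,255],[[0.2,0,0],0,255],[[0,0,0],0,255],[[0,0,0],0,255]]' 80
cat > m.py <<'E'
from h import *
s=sense();R=np.array(s["tool_rot"]);A=np.array([[.906,.424],[-.424,.906]])
print("TCP local",(np.array(s["tool_pos"][:2])-[477,-292])@A,s["tool_pos"][2]-34,"F(tool)",(R.T@s["ft_force"]).round(1))
L=[]
for i in range(2):
  c=capture("side");P=cloud(c);im=c["image"].astype(int)
  q=P[(im[:,:,1]-im[:,:,0]>18)];L.append(np.c_[(q[:,:2]-[477,-292])@A,q[:,2]-34])
l=np.vstack(L);l=l[(abs(l[:,0])<58)&(abs(l[:,1])<33)&(l[:,2]>0)&(l[:,2]<50)]
m=np.median(l[:,2]-.35*l[:,0]);l=l[abs(l[:,2]-.35*l[:,0]-m)<6]
print(len(l),np.polyfit(l[:,0],l[:,2],1),np.percentile(l[:,0],[0,5,95,100]).round(1))
cv2.imwrite("pics/last.png",cv2.resize(c["image"][140:220,250:350],None,fx=6,fy=6,interpolation=cv2.INTER_CUBIC)[:,:,::-1])
E
python3 m.py
```

```text
clock: 24.27
tool_pos: [471.1, -289.6, 66.8]
tool_rot: [[-0.907, 0.42, -0.023], [0.42, 0.907, 0.001], [0.022, -0.009, -1.0]]
ft_force: [5.2, -2.7, -9.5]
opening: 27.4
gripper_force: 79.6
TCP local [-6.38447991 -0.37571039] 32.80457126614097 F(tool) [-6.  -0.2  9.4]
86 [ 0.40319926 26.65203435] [-49.7 -26.1  35.2  39.5]
```

```bash
python3 -m handwheel '[[[0,0,0.15],0,255],[[0,0,0.15],0,255],[[0,0,0.15],0,255],[[0,0,0],0,255],[[0,0,0],0,255]]' 80
python3 m.py
```

```text
clock: 24.78
tool_pos: [471.1, -289.5, 62.5]
tool_rot: [[-0.907, 0.42, -0.023], [0.42, 0.907, 0.001], [0.022, -0.009, -1.0]]
ft_force: [4.1, -0.4, -0.9]
opening: 27.4
gripper_force: 80.5
TCP local [-6.39604549 -0.22982477] 28.50695653666319 F(tool) [-3.9  1.3  0.8]
80 [ 0.38563673 22.00739817] [-45.9 -19.1  38.3  57.5]
```

View pics/last.png

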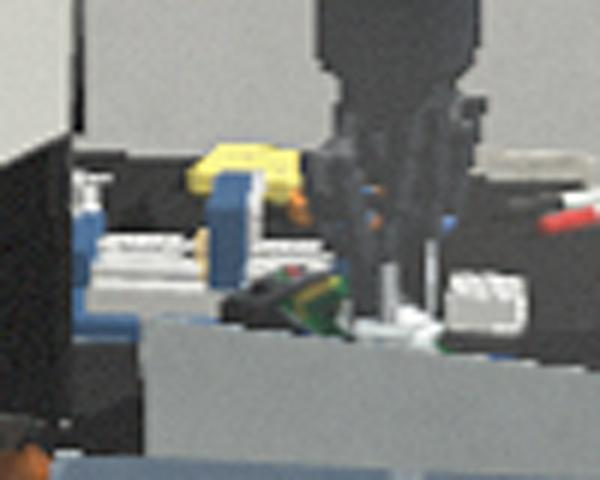

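The module sits tilted with its rear in the sprung groove (gold edge at crop 320,290, below the head top). The 3.9 N matches a jaw value of about 0. Pushing on 11 mm.

```bash
python3 -m handwheel '[[[0.2,0,0],0,255],[[0.2,0,0],0,255],[[0.2,0,0],0,255],[[0.2,0,0],0,255],[[0.2,0,0],0,255],[[0.2,0,0],0,255],[[0,0,0],0,255],[[0,0,0],0,255]]' 80
python3 m.py
```

```text
clock: 25.55
tool_pos: [460.4, -284.8, 63.0]
tool_rot: [[-0.907, 0.42, -0.022], [0.42, 0.907, 0.0], [0.02, -0.009, -1.0]]
ft_force: [7.0, -3.6, -2.0]
opening: 27.6
gripper_force: 80.3
TCP local [-18.10408901  -0.48842165] 28.985899754495392 F(tool) [-7.9 -0.3  1.8]
59 [ 0.42110984 27.2490571 ] [-30.  -29.2  25.   26.7]
```

```bash
python3 -m handwheel '[[[-0.13,0,0.2],0,255],[[-0.12,0,0.2],0,255],[[-0.11,0,0.2],0,255],[[-0.1,0,0.2],0,255],[[-0.1,0,0.2],0,255],[[0,0,0],0,255],[[0,0,0],0,255]]' 40
python3 m.py
```

```text
clock: 26.23
tool_pos: [466.5, -287.5, 54.0]
tool_rot: [[-0.907, 0.42, -0.02], [0.42, 0.907, -0.0], [0.018, -0.009, -1.0]]
ft_force: [5.8, -1.8, 17.7]
opening: 28.1
gripper_force: 85.4
TCP local [-11.4301915   -0.41695245] 20.045400070680785 F(tool) [ -5.7   0.6 -17.8]
18 [0.48908781 9.23560812] [20.1 20.7 35.6 56.4]
```

```bash
python3 -m handwheel '[[[0.15,0,0],0,255],[[0.15,0,0],0,255],[[0,0,0],0,255],[[0,0,0],0,255]]' 40
python3 m.py; python3 - <<'E'
from h import *
A=np.array([[.906,.424],[-.424,.906]])
for n in("side","top"):
  c=capture(n);P=cloud(c);im=c["image"].astype(int)
  for nm,m in dict(blue=(im[:,:,2]-im[:,:,0]>35),gold=(im[:,:,0]-im[:,:,2]>35)&(im[:,:,1]-im[:,:,2]>15),green=(im[:,:,1]-im[:,:,0]>18)).items():
    q=P[m];l=np.c_[(q[:,:2]-[477,-292])@A,q[:,2]-34];l=l[(abs(l[:,0])<80)&(abs(l[:,1])<40)&(l[:,2]>-5)&(l[:,2]<50)]
    print(n,nm,l[np.argsort(l[:,0])].round().astype(int).tolist()[:45])
E
```

```text
clock: 26.67
tool_pos: [463.8, -286.4, 54.2]
tool_rot: [[-0.907, 0.42, -0.02], [0.421, 0.907, -0.001], [0.018, -0.009, -1.0]]
ft_force: [7.2, -3.1, 16.8]
opening: 27.9
gripper_force: 85.3
TCP local [-14.35024076  -0.48673192] 20.220695812477693 F(tool) [ -7.5   0.1 -16.9]
17 [ 0.10555593 19.43869833] [17.5 18.5 31.6 31.9]
side blue [[31, 4, 24], [49, -19, 13], [50, -32, 12]]
side gold [[24, 19, 24], [25, -8, 22], [25, 7, 23], [26, -4, 23], [26, 0, 24], [27, -17, 22], [27, -13, 23], [28, 8, 22], [29, 13, 24], [31, -12, 22]]
side green [[-7, 28, 43], [-7, 27, 46], [19, -4, 21], [20, 10, 22], [22, -3, 21], [22, -9, 22], [22, -15, 23], [29, -26, 22], [31, 4, 24], [57, -3, 38], [59, 0, 38], [62, -6, 39]]
top blue [[-75, 28, -3], [-74, 21, 12], [-74, 27, 13], [-73, 33, 15], [-73, 19, 15], [-73, 24, 12], [-72, 30, 8], [-72, 22, 13], [-71, 28, 14], [-71, 34, 13], [-70, 20, 13], [-70, 26, 15], [-70, 31, 11], [-69, 24, 16], [-69, 29, 11], [-68, 35, 7], [-68, 21, 15], [-68, 27, 11], [-67, 32, 10], [-67, 18, 10], [-67, 25, 15], [-66, 30, 11], [-66, 35, 0], [-66, 22, 11], [-65, 28, 14], [-65, 34,
[... 377 characters left out ...]
 [77, 28, 4], [77, 26, 7]]
top green [[-73, 33, 15], [-73, 19, 15], [-73, 24, 12], [-72, 30, 8], [-72, 22, 13], [-71, 28, 14], [-70, 20, 13], [-70, 26, 15], [-70, 31, 11], [-69, 24, 16], [-69, 29, 11], [-68, 35, 7], [-68, 21, 15], [-68, 27, 11], [-67, 32, 10], [-67, 18, 10], [-67, 25, 15], [-66, 30, 11], [-66, 22, 11], [-65, 28, 14], [-65, 34, 13], [-64, 19, 12], [-64, 25, 13], [-64, 31, 12], [-63, 23, 11], [-63, 29, 13], [-62, 21, 16], [-62, 26, 13], [-62, 33, 15], [-61, 24, 11], [-60, 30, 16], [-60, 21, 13], [-59, 27, 11], [-58, 24, 8], [-58, 30, 6], [-57, 22, 7], [-57, 28, 6], [-56, 20, 8], [-41, 26, 7], [-40, 24, 10], [-39, 27, 9], [-38, 25, 10], [-36, 22, 9], [-35, 25, 7], [-34, 23, 8]]
```

```bash
python3 -m handwheel '[[[0,0,0],0,171],[[0,0,0],0,171],[[0,0,0],0,171]]' 40; python3 -m handwheel '[[[0,0,0],0,169],[[0,0,0],0,169],[[0,0,0],0,169]]' 40; python3 m.py
```

```text
clock: 27.12
tool_pos: [463.7, -286.3, 54.0]
tool_rot: [[-0.907, 0.42, -0.02], [0.42, 0.907, -0.001], [0.018, -0.009, -1.0]]
ft_force: [7.8, -2.5, 13.5]
opening: 28.2
gripper_force: 59.1
clock: 27.37
tool_pos: [463.6, -286.3, 53.9]
tool_rot: [[-0.907, 0.42, -0.02], [0.42, 0.907, -0.0], [0.018, -0.009, -1.0]]
ft_force: [7.4, -1.7, 12.8]
opening: 29.1
gripper_force: 38.5
TCP local [-14.55704952  -0.48805873] 19.92866427356502 F(tool) [ -7.2   1.5 -12.9]
19 [ 0.4484262  11.34553393] [18.7 20.1 34.  55.4]
```

```bash
python3 -m handwheel '[[[0,0,0],0,168],[[-0.06,0,0.15],0,168],[[-0.06,0,0.15],0,168],[[-0.06,0,0.15],0,168],[[-0.05,0,0.15],0,168],[[-0.05,0,0.15],0,168],[[0,0,0],0,168],[[0,0,0],0,168]]' 40; python3 m.py;  python3 - <<'E'
from h import *
A=np.array([[.906,.424],[-.424,.906]])
for n in("side","top"):
  c=capture(n);P=cloud(c);im=c["image"].astype(int)
  for nm,m in dict(gold=(im[:,:,0]-im[:,:,2]>35)&(im[:,:,1]-im[:,:,2]>15),green=(im[:,:,1]-im[:,:,0]>18)).items():
    q=P[m];l=np.c_[(q[:,:2]-[477,-292])@A,q[:,2]-34];l=l[(abs(l[:,0])<55)&(abs(l[:,1])<32)&(l[:,2]>-5)&(l[:,2]<50)]
    print(n,nm,l[np.argsort(l[:,0])].round().astype(int).tolist()[:30])
E
```

```text
clock: 28.13
tool_pos: [465.6, -287.3, 45.9]
tool_rot: [[-0.907, 0.42, -0.021], [0.421, 0.907, -0.0], [0.019, -0.009, -1.0]]
ft_force: [7.0, -3.0, 6.7]
opening: 28.9
gripper_force: 28.4
TCP local [-12.29915857  -0.5614813 ] 11.926751111194278 F(tool) [-7.5  0.2 -6.8]
22 [-0.0206049 11.1440156] [27.  27.8 48.9 49. ]
side gold []
side green [[6, 16, 24], [28, -14, 10], [32, -21, 10], [39, -21, 11], [41, -12, 11], [41, -7, 12], [42, -20, 11], [46, -14, 12], [46, -21, 13], [47, -10, 10], [47, -28, 4], [48, -24, 8], [49, -30, 10]]
top gold [[-48, 22, 4]]
top green [[-42, 22, 4], [-41, 25, 3], [-40, 23, 4], [-38, 26, 3], [-37, 24, 7], [-35, 25, 4], [-32, 26, 3], [-31, 23, 3], [-29, 24, 2], [-26, 26, 6]]
```

```bash
python3 -m handwheel '[[[0,0,0.1],0,168],[[0,0,0.1],0,168],[[0,0,0],0,168],[[0,0,0],0,168]]' 40; cat > g.py <<'E'
from h import *
A=np.array([[.906,.424],[-.424,.906]]);s=sense();R=np.array(s["tool_rot"])
print("TCP local",((np.array(s["tool_pos"][:2])-[477,-292])@A).round(1),round(s["tool_pos"][2]-34,1),"F(tool)",(R.T@s["ft_force"]).round(1))
for n in("side","top"):
  L=[]
  for i in range(3):
    c=capture(n);P=cloud(c);im=c["image"].astype(int)
    m=(im[:,:,1]-im[:,:,0]>14)|((im[:,:,0]-im[:,:,2]>28)&(im[:,:,1]-im[:,:,2]>12))
    q=P[m];L.append(np.c_[(q[:,:2]-[477,-292])@A,q[:,2]-34])
  l=np.vstack(L);l=l[(abs(l[:,0])<50)&(abs(l[:,1])<29)&(l[:,2]>-8)&(l[:,2]<30)]
  for a in range(-48,50,8):
    k=l[abs(l[:,0]-a)<4];print(n,a,len(k),np.round(np.median(k[:,2]),1) if len(k) else "",np.round(np.sort(k[:,2])[:10]).astype(int).tolist())
E
python3 g.py
```

```text
clock: 28.67
tool_pos: [465.6, -287.3, 44.0]
tool_rot: [[-0.907, 0.42, -0.021], [0.42, 0.907, -0.0], [0.019, -0.009, -1.0]]
ft_force: [8.1, -3.3, 7.2]
opening: 29.2
gripper_force: 28.7
TCP local [-12.3  -0.6] 10.0 F(tool) [-8.6  0.4 -7.3]
side -48 0  []
side -40 0  []
side -32 0  []
side -24 0  []
side -16 0  []
side -8 0  []
side 0 0  []
side 8 3 23.2 [22, 23, 23]
side 16 0  []
side 24 0  []
side 32 3 6.7 [6, 7, 7]
side 40 12 10.9 [9, 10, 10, 11, 11, 11, 11, 11, 12, 12]
side 48 18 10.6 [4, 4, 5, 9, 9, 9, 10, 10, 10, 11]
top -48 9 3.2 [0, 1, 2, 2, 3, 4, 4, 4, 6]
top -40 16 2.8 [-4, -2, -1, 1, 2, 2, 3, 3, 3, 4]
top -32 15 4.6 [1, 1, 1, 2, 3, 3, 4, 5, 5, 5]
top -24 3 4.6 [2, 5, 9]
top -16 0  []
top -8 0  []
top 0 0  []
top 8 0  []
top 16 0  []
top 24 0  []
top 32 0  []
top 40 0  []
top 48 0  []
```

```bash
python3 -m handwheel '[[[0,0,0.07],0,168],[[0,0,0.07],0,168],[[0,0,0],0,168],[[0,0,0],0,168]]' 40; python3 g.py | grep -v " 0  "
```

```text
clock: 29.3
tool_pos: [465.6, -287.3, 42.6]
tool_rot: [[-0.907, 0.42, -0.021], [0.42, 0.907, -0.0], [0.019, -0.009, -1.0]]
ft_force: [8.0, -2.8, 6.5]
opening: 29.3
gripper_force: 28.8
TCP local [-12.3  -0.6] 8.6 F(tool) [-8.4  0.7 -6.6]
side 32 1 5.3 [5]
side 40 12 10.9 [9, 9, 10, 10, 11, 11, 11, 11, 11, 11]
side 48 14 9.9 [5, 5, 7, 8, 9, 9, 10, 10, 10, 11]
top -48 3 2.5 [0, 2, 6]
top -40 19 2.6 [-6, 0, 1, 1, 1, 2, 2, 2, 3, 3]
top -32 17 3.4 [0, 0, 1, 2, 2, 2, 2, 3, 3, 3]
top -24 5 4.4 [-6, 3, 4, 7, 7]
```

```bash
python3 -m handwheel '[[[-0.2,0,0],0,168],[[-0.2,0,0],0,168],[[-0.2,0,0],0,168],[[-0.2,0,0],0,168],[[0,0,0],0,168],[[0,0,0],0,168]]' 40; python3 g.py | grep -v " 0  "
```

```text
clock: 30.1
tool_pos: [472.5, -290.3, 42.2]
tool_rot: [[-0.907, 0.42, -0.022], [0.42, 0.907, 0.001], [0.02, -0.009, -1.0]]
ft_force: [5.4, -1.5, 6.9]
opening: 29.3
gripper_force: 28.8
TCP local [-4.8 -0.4] 8.2 F(tool) [-5.4  0.9 -7. ]
side 40 12 10.9 [8, 9, 10, 10, 11, 11, 11, 11, 11, 12]
side 48 16 10.3 [4, 5, 8, 9, 9, 9, 10, 10, 11, 11]
top -48 13 10.4 [8, 9, 9, 10, 10, 10, 10, 11, 11, 11]
top -40 8 2.9 [0, 2, 2, 3, 3, 4, 5, 7]
top -32 20 3.4 [0, 1, 2, 2, 2, 2, 2, 2, 3, 3]
top -24 17 2.7 [-7, -6, 0, 0, 1, 1, 1, 2, 3, 3]
top -16 7 0.7 [-1, -1, 0, 1, 5, 6, 6]
```

```bash
python3 -m handwheel '[[[-0.15,0,0],0,168],[[-0.15,0,0],0,168],[[-0.15,0,0],0,168],[[-0.1,0,0],0,168],[[0,0,0],0,168],[[0,0,0],0,168]]' 40; python3 g.py | grep -v " 0  "
```

```text
clock: 30.9
tool_pos: [477.0, -292.3, 41.9]
tool_rot: [[-0.907, 0.42, -0.023], [0.42, 0.907, 0.001], [0.021, -0.009, -1.0]]
ft_force: [3.9, 0.6, 7.4]
opening: 29.5
gripper_force: 28.9
TCP local [ 0.2 -0.3] 7.9 F(tool) [-3.1  2.1 -7.5]
side -48 1 14.1 [14]
side 40 9 11.0 [10, 10, 10, 10, 11, 11, 11, 12, 12]
side 48 17 10.5 [4, 5, 7, 8, 8, 8, 10, 10, 10, 11]
top -48 21 11.9 [6, 7, 9, 10, 11, 11, 11, 12, 12, 12]
top -40 13 9.2 [3, 3, 4, 4, 4, 5, 9, 9, 11, 11]
top -32 12 4.1 [0, 1, 1, 4, 4, 4, 4, 5, 5, 6]
top -24 22 1.3 [-7, -7, -6, -4, 0, 0, 1, 1, 1, 1]
top -16 12 2.7 [0, 0, 2, 2, 3, 3, 3, 3, 4, 4]
top -8 5 1.7 [0, 1, 2, 4, 4]
```

```bash
python3 -m handwheel '[[[-0.1,0,0],0,168],[[-0.1,0,0],0,168],[[0,0,0],0,168],[[0,0,0],0,168]]' 40; python3 g.py | head -1
```

```text
clock: 31.53
tool_pos: [477.3, -292.4, 41.9]
tool_rot: [[-0.907, 0.42, -0.026], [0.42, 0.907, 0.003], [0.025, -0.008, -1.0]]
ft_force: [-7.8, 6.7, 21.5]
opening: 29.5
gripper_force: 30.2
TCP local [ 0.5 -0.3] 7.9 F(tool) [ 10.4   2.6 -21.3]
```

```bash
python3 -m handwheel '[[[0.1,0,-0.1],0,168],[[0.05,0,-0.05],0,168],[[0,0,0],0,168],[[0,0,0],0,160],[[0,0,0],0,150],[[0,0,0],0,140],[[0,0,0],0,130],[[0,0,0],0,120],[[0,0,0],0,120],[[0,0,0],0,120]]' 40; python3 g.py
```

```text
clock: 32.67
tool_pos: [477.2, -292.7, 42.9]
tool_rot: [[-0.907, 0.42, -0.024], [0.42, 0.907, 0.001], [0.022, -0.009, -1.0]]
ft_force: [0.0, 1.2, 0.1]
opening: 44.9
gripper_force: 0.0
TCP local [ 0.4 -0.5] 8.9 F(tool) [ 0.5  1.1 -0.1]
side -48 1 15.1 [15]
side -40 0  []
side -32 0  []
side -24 0  []
side -16 0  []
side -8 0  []
side 0 0  []
side 8 0  []
side 16 0  []
side 24 0  []
side 32 0  []
side 40 6 10.9 [10, 10, 11, 11, 11, 12]
side 48 9 10.2 [8, 9, 10, 10, 10, 11, 12, 12, 13]
top -48 21 10.8 [6, 6, 7, 9, 9, 10, 10, 10, 10, 11]
top -40 13 7.0 [2, 4, 5, 5, 5, 6, 7, 9, 9, 10]
top -32 12 3.6 [0, 1, 2, 3, 3, 3, 4, 4, 5, 5]
top -24 19 3.3 [-7, -6, 0, 1, 2, 2, 3, 3, 3, 3]
top -16 16 3.0 [-1, 0, 0, 2, 2, 2, 3, 3, 3, 3]
top -8 2 1.6 [0, 3]
top 0 0  []
top 8 0  []
top 16 0  []
top 24 0  []
top 32 0  []
top 40 0  []
top 48 0  []
```

Released and free of contact. Rising straight up and out of the camera's way, then checking the seating.

```bash
python3 -m handwheel '[[[0,0,-1],0,110],[[0,0,-2],0,100],[[0,0,-3.5],0,80],[[0,0,-3.5],0,80],[[0,0,-3.5],0,80],[[0,0,-3.5],0,80],[[0,3,0],0,80],[[0,-3,0],0,80],[[0,-3,0],0,80],[[0,-3,0],0,80],[[0,-3,0],0,80]]' 40
python3 -m handwheel '[[[0,-3,-1],0,80],[[0,-3,-1],0,80],[[0,-3,0],0,80],[[0,-3,0],0,80],[[0,-3,0],0,80],[[0,0,0],0,80],[[0,0,0],0,80]]' 40
cat > chk.py <<'E'
from h import *
A=np.array([[.906,.424],[-.424,.906]]);D=[];G=[];B=[]
for i in range(4):
  c=capture("top");P=cloud(c);im=c["image"].astype(int);l=np.dstack([(P[:,:,:2]-[477,-292])@A,P[:,:,2]-34])
  ok=(abs(l[:,:,0])<60)&(abs(l[:,:,1])<38)
  D.append(l[ok&(l[:,:,2]>12)&(l[:,:,2]<30)&(abs(l[:,:,0])<28)])
  G.append(l[ok&(im[:,:,1]-im[:,:,0]>18)&(l[:,:,2]<9)&(l[:,:,2]>-2)]);B.append(l[ok&(im[:,:,2]-im[:,:,0]>35)&(l[:,:,2]>8)])
h=np.vstack(D);g=np.vstack(G);b=np.vstack(B)
print("housing",h.mean(0).round(1),np.percentile(h,[2,98],0).round().tolist(),"plane",np.linalg.lstsq(np.c_[h[:,:2],np.ones(len(h))],h[:,2],rcond=None)[0].round(3))
print("board plane",np.linalg.lstsq(np.c_[g[:,:2],np.ones(len(g))],g[:,2],rcond=None)[0].round(3),np.percentile(g,[3,97],0).round(1).tolist())
r=b[b[:,0]<0];f=b[b[:,0]>0];print("rear jaw x",np.percentile(r[:,0],[3,97]),"fixed",np.percentile(f[:,0],[3,97]))
v,u=np.nonzero((im[:,:,1]-im[:,:,0]>30)&(im[:,:,1]>60)&ok);print(len(u))
cv2.imwrite("pics/fin.png",cv2.resize(c["image"][190:285,310:380],None,fx=6,fy=6,interpolation=cv2.INTER_CUBIC)[:,:,::-1])
E
python3 chk.py
```

```text
clock: 33.88
tool_pos: [442.8, -375.4, 214.7]
tool_rot: [[-0.907, 0.42, -0.023], [0.42, 0.908, 0.001], [0.021, -0.009, -1.0]]
ft_force: [0.0, -0.8, -0.8]
opening: 58.6
gripper_force: 0.0
clock: 34.47
tool_pos: [379.5, -511.9, 235.4]
tool_rot: [[-0.906, 0.423, -0.024], [0.423, 0.906, 0.001], [0.022, -0.009, -1.0]]
ft_force: [-0.0, -0.2, 0.6]
opening: 58.5
gripper_force: 0.0
housing [-1.   0.1 21.7] [[-20.0, -15.0, 16.0], [18.0, 14.0, 26.0]] plane [ 0.031 -0.049 21.77 ]
board plane [-4.000e-03 -5.000e-03  4.282e+00] [[-45.1, -26.6, 0.3], [38.4, 25.6, 8.6]]
rear jaw x [-59.40039017 -41.20792623] fixed [38.78453332 45.07785893]
76
```

```bash
python3 - <<'E'
from h import *
A=np.array([[.906,.424],[-.424,.906]])
def st(c):
  P=cloud(c);im=c["image"].astype(int);l=np.dstack([(P[:,:,:2]-[477,-292])@A,P[:,:,2]-34]);ok=(abs(l[:,:,0])<60)&(abs(l[:,:,1])<38)
  h=l[ok&(l[:,:,2]>14)&(l[:,:,2]<30)&(abs(l[:,:,0])<25)];b=l[ok&(im[:,:,2]-im[:,:,0]>35)&(l[:,:,2]>8)];r=b[b[:,0]<0];f=b[b[:,0]>0]
  g=l[ok&(im[:,:,1]-im[:,:,0]>18)&(l[:,:,2]<9)&(l[:,:,2]>-2)]
  F=g[g[:,0]>24];Rr=g[g[:,0]<-24]
  return np.r_[h.mean(0),r[:,0].mean(),np.percentile(r[:,0],[5,95]),f[:,0].mean(),F[:,2].mean(),Rr[:,2].mean(),len(r),len(f),np.polyfit(h[:,0],h[:,2],1)[0],np.polyfit(h[:,1],h[:,2],1)[0]].round(2)
print(st(dict(np.load("top0.npz"))));
for i in range(3):print(st(capture("top")))
s=dict(np.load("side0.npz"));t=capture("side")
# things moved elsewhere? compare top image with start
a=dict(np.load("top0.npz"))["image"].astype(int);b=capture("top")["image"].astype(int)
m=(abs(cv2.GaussianBlur(a.astype(np.float32),(5,5),0)-cv2.GaussianBlur(b.astype(np.float32),(5,5),0)).max(2)>25).astype(np.uint8)
n,_,S,C=cv2.connectedComponentsWithStats(m);print([(S[i,:5].tolist()) for i in range(1,n) if S[i,4]>6])
E
```

```text
[-3.200e-01  2.000e-01  2.110e+01 -5.040e+01 -5.883e+01 -4.109e+01
  4.153e+01  3.460e+00  4.390e+00  1.810e+02  3.500e+01  0.000e+00
  1.000e-02]
[-8.400e-01  4.000e-02  2.213e+01 -5.060e+01 -5.903e+01 -4.162e+01
  4.168e+01  4.790e+00  4.310e+00  1.790e+02  3.200e+01 -0.000e+00
 -1.000e-02]
[-9.200e-01  1.200e-01  2.185e+01 -5.071e+01 -5.906e+01 -4.156e+01
  4.159e+01  4.780e+00  4.650e+00  1.780e+02  3.400e+01  0.000e+00
 -3.000e-02]
[-9.000e-01  6.000e-02  2.155e+01 -5.075e+01 -5.908e+01 -4.163e+01
  4.147e+01  4.780e+00  4.830e+00  1.780e+02  3.400e+01  2.000e-02
 -2.000e-02]
[[391, 116, 20, 34, 278], [185, 152, 5, 4, 15], [232, 169, 5, 8, 32], [145, 174, 34, 30, 567], [206, 176, 34, 27, 671], [346, 234, 4, 5, 16], [419, 235, 141, 185, 13024], [457, 261, 15, 11, 99], [449, 270, 6, 5, 20], [244, 295, 2, 7, 12], [499, 343, 7, 8, 41], [489, 346, 9, 8, 54], [557, 351, 3, 10, 22], [221, 416, 7, 4, 20], [234, 416, 8, 4, 27]]
```

```bash
python3 - <<'E'
from h import *
a=dict(np.load("top0.npz"));b=capture("top")
for n,(x,y,w,h) in dict(mug=(391,116,20,34),drv=(183,150,9,8),pen=(457,261,15,11)).items():
  for c in(a,b):
    im=c["image"][y:y+h,x:x+w].astype(int).mean(2);P=cloud(c)[y:y+h,x:x+w,2];print(n,im.mean().round(1));
    if n!="pen": print(im[::4,::3].round().astype(int).tolist() if n=="mug" else im.round().astype(int).tolist(), np.round(np.nanmedian(P)),np.round(np.nanpercentile(P,95)))
E
```

```text
mug 97.9
[[73, 39, 42, 49, 56, 46, 44], [49, 92, 124, 127, 128, 157, 194], [120, 127, 118, 93, 105, 128, 189], [129, 118, 60, 47, 67, 86, 97], [130, 105, 30, 38, 42, 39, 73], [129, 118, 52, 39, 42, 41, 64], [122, 127, 124, 92, 74, 83, 149], [111, 118, 124, 128, 128, 129, 128], [43, 82, 107, 111, 109, 95, 69]] 24.0 32.0
mug 120.8
[[70, 45, 38, 67, 91, 66, 40], [46, 152, 198, 196, 195, 194, 195], [148, 197, 186, 157, 151, 158, 193], [134, 185, 98, 60, 73, 87, 92], [131, 143, 44, 41, 40, 44, 72], [127, 151, 64, 38, 48, 39, 57], [123, 127, 163, 153, 112, 131, 180], [118, 120, 123, 162, 166, 150, 194], [46, 79, 111, 114, 112, 126, 90]] 25.0 32.0
drv 85.6
[[45, 43, 48, 44, 45, 46, 40, 37, 47], [54, 52, 53, 52, 50, 50, 66, 74, 66], [114, 115, 109, 100, 98, 100, 111, 112, 93], [157, 158, 149, 141, 137, 139, 149, 142, 110], [146, 146, 141, 131, 127, 137, 144, 133, 102], [99, 93, 91, 90, 89, 97, 109, 104, 91], [53, 54, 56, 56, 59, 57, 62, 65, 61], [50, 51, 47, 52, 47, 48, 44, 43, 40]] 1.0 12.0
drv 72.2
[[46, 45, 49, 31, 38, 30, 42, 45, 41], [55, 54, 52, 40, 38, 43, 58, 76, 63], [116, 106, 81, 62, 65, 76, 92, 106, 99], [155, 147, 116, 90, 85, 94, 117, 127, 114], [145, 135, 106, 84, 80, 87, 111, 122, 109], [95, 90, 67, 60, 55, 63, 80, 99, 87], [56, 50, 44, 41, 41, 43, 59, 63, 68], [48, 33, 44, 37, 37, 41, 44, 42, 37]] 0.0 11.0
pen 48.9
pen 77.5
```

```bash
python3 -c "
from bench import close_job
print(close_job())"
```

```text
the job is handed in; nothing more can be done
None
```

The changeover is done and handed in at about 35 s: the finished module is flat on the foam, and the waiting one is clamped level (within about 1°), centred to about 1 mm, under both lips with its contacts at the fixed jaw, and nothing else moved. It may sit up to 1 mm high, and I viewed 12 pictures against the limit of 10.

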